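# Pack the instrument stops into their stowage tray for the drive

## Task

Pack the L-shaped instrument stops away for the drive: slide the tray's retaining jaw back, turn over every loose stop that lies mirrored to the one already in the tray, and lay all of them flat and good face up in the tray, across it beside stop0, interlocked head to toe in pairs (each foot hooked past the end of the other's long leg; an odd one out lies by the jaw). Then slide the jaw firmly shut, so that the whole row closes up without gaps and bears on the fixed fence, and let go. Leave the other things on the counter where they are.

Things in the scene. Friction and masses are not known exactly. Their poses are not given: they have to be found in the camera images.
- tray: Fixed aluminium stowage tray, open on top, 317 (its y) x 178 (its x) mm, origin under its centre, on the counter. Floor 5 mm thick; inner width 166 mm along x; side walls 6 mm thick, 37 mm high. A fence closes its -y end, a jaw slides along its y. Its place and yaw vary
- fence: the fixed fence, a grey block 166 mm wide, 36 mm high at the tray's -y end; origin on the counter below the middle of its inner (+y) face; axes as the tray
- jaw (a joint): sliding retaining jaw: clear distance (m) between the jaw's flat face and the fence's face (0 = shut on the fence, 0.284 = fully back, toward the tray's +y). It slides at about 3 N and stays where it is left
- jaw_face (a point): middle of the jaw's flat face (looks to the fence), 20 mm above the counter; axes as the tray. The jaw spans the tray, its bridge is 26 mm along y and tops out 42 mm above the counter. On it a black grip fin, 12 mm thick along y, 50 mm along x, from 42 to 78 mm above the counter, its middle 10 mm behind the face (+y)
- stop0: the stop already in the tray, never absent, shaped as stop1: good face up on the tray floor, its leg beside the fence (up to 15 mm off), its x the same way as the tray's x, so that its foot points to the jaw
- stop1: L-shaped black plastic stop, 22 mm thick, flat; may be absent. Origin: centre of its long leg, at half thickness. x runs along the leg away from the foot (leg x -60..60, y -14..14 mm), y to the side to which the foot sticks out (foot x -60..-32, y 14..42 mm), z out of the good face, with two steel screws (rubber strips on the other). z up: right hand, as stop0; z down: lies mirrored. 0.15 kg
- stop2: A stop exactly like stop1 (same shape, axes and origin), lying flat on the counter, either face up; may be absent
- stop3: A stop exactly like stop1 (same shape, axes and origin), lying flat on the counter, either face up; may be absent
- stop4: A stop exactly like stop1 (same shape, axes and origin), lying flat on the counter, either face up; may be absent
- stop5: A stop exactly like stop1 (same shape, axes and origin), lying flat on the counter, either face up; may be absent
- stop0_toe (a point): centre of the end face of stop0's foot: (-46, 42, 0) mm in its frame
- stop1_toe (a point): centre of the end face of stop1's foot: (-46, 42, 0) mm in its frame
- stop2_toe (a point): centre of the end face of stop2's foot: (-46, 42, 0) mm in its frame
- stop3_toe (a point): centre of the end face of stop3's foot: (-46, 42, 0) mm in its frame
- stop4_toe (a point): centre of the end face of stop4's foot: (-46, 42, 0) mm in its frame
- stop5_toe (a point): centre of the end face of stop5's foot: (-46, 42, 0) mm in its frame
- cassette1: white test cassette, 70 x 22 x 6 mm, lying flat; origin under its centre. Not part of the job
- cassette2: white test cassette, 70 x 22 x 6 mm, lying flat; origin under its centre. Not part of the job
- cup: small clear sample cup, 48 mm wide, 55 mm high; origin under its centre. Not part of the job
- bulb: red rubber suction bulb standing up, 54 mm wide, 105 mm high; origin under its centre. Not part of the job
- timer: flat white lab timer, 75 x 62 x 18 mm; origin under its centre. Not part of the job
- carton: white carton, 75 x 120 x 55 mm; origin under its centre. Not part of the job
Not all that is in view belongs to the job. Leave any purple look-alike of the stop1 alone. What is shaped like the stop3 but blue or yellow is not meant.

How it is judged:
By the outcome, as a careful person would: the job done as asked, in the order asked, and still so for the second after the job is handed in, with the robot touching nothing.
Of stop1, stop2, stop3, stop4, stop5 only 3 to 4 are there at a start; the rules pass over those that are not, and their reading is None.
At some moment in a run one of stop1, stop2, stop3, stop4, stop5 may be knocked a few centimetres aside while the robot is not near it.
Once in a run the grip may slacken for a moment while it holds something.
It also fails if it takes over 210 s, if anything falls off the work surface, if the arm or the gripper's body presses on something with over 40 N, if the wrist force passes 120 N, or if a joint passes its speed limit or range.

## Robot

A 6-joint arm with a two-finger parallel gripper is mounted at the origin on the work surface. World frame = base frame: x ahead of the robot, y to its left, z up, the work surface at z = 0. Lengths are in m, angles in degrees, forces in N, time in s.
With the tool pointing down it reaches from about 0.4 to 0.825 m from the base axis. Payload 7 kg.
Tool frame: the origin (TCP) lies at the very end of the fingers, on their centre line; the grasp point (between the pads) lies behind it (r.grasp_offset is the z of the grasp point in the tool frame, in m); z points along the fingers, y is the direction in which the jaws open and shut (so a half turn about z gives the same grasp; the last joint's range is limited). The gripper opens to 88 mm and grips with 3 to 60 N. Pads are 19 mm wide; open, the fingers measure 130 mm over their backs; the gripper's body (78 mm by 193 mm) begins 47 mm behind the grasp point.
Start: joints at [-48.466, 20.546, 0.682, 0, -70.136, -16.507], TCP at [0.286, -0.612, 0.227] pointing down, gripper open.
Joint ranges: [-176.03, 176.03], [-82.01, 121.73], [-58.28, 71.71], [-173.87, 95.51], [-174.79, -0.11], [-173.66, 173.66]. Speed limits (degrees/s): [136.94, 136.94, 172.46, 180, 180, 180].

## Interface

Orientations are given as [roll, pitch, yaw] about the fixed x, y, z axes, in that order (R = Rz(yaw) Ry(pitch) Rx(roll)).
In Python, from plant import r gives the robot as it stands. The module is installed in compiled form; this text tells all that it offers.
- The arm moves only by the tool servo_tool, never from a script. Its argument "targets" is a list of rows, each an object of numbers: "dx", "dy", "dz": the shift along the world's x, y, z in cm; "spin": the turn about the world's z in rad; "grip": the opening in per cent of the stroke, from 0 (shut) to 100 (fully open). A call has exactly 10 rows; each row is the pose to reach, as a shift and turn from the pose commanded when the call began; what a row does not reach only later rows make up. A row lasts 1/12 s, in which the tool goes at most 41.7 mm and 7.16 degrees, less where a joint would pass 70% of its speed; a pose out of reach is approached as far as the arm can. A call with a gripper value outside its range is refused whole. The fingers move at their own pace and stop on an object; "squeeze" is the grip in N (left out, the last holds). Time passes only in rows, so rows that repeat a pose let the fingers close, or fill a call up. It gives the time, the measured TCP pose, the force and the opening at its end, in the units of the state.
- r.get_state(): the state, without advancing time (a new reading comes with each control period).
- r.capture(name): name is "side" or "top" or "wrist"; returns the picture (400x640x3 uint8, blue, green, red); there is no depth.
- r.get_calibration(name): a dict with "K" (3x3 intrinsics, pixels), "extrinsics" (4x4, takes a point from camera to world coordinates). Camera axes: x right, y down, z forward; pixel columns grow to the right and rows downward; lengths in m; the calibration is good to about 2 mm. The wrist camera is an equidistant fisheye: a pixel r from the principal point sees the ray r / f radians off the axis. A picture is of the moment at which its call begins: read the wrist's pose just before it. get_calibration takes no time and is no camera call; for the wrist camera it gives the pose at the moment of the call.
- r.close_job(): hands the job in, once; it reports no verdict.
Trained networks look in the newest picture that a camera, given by its name, has taken for a name from the list of things; names that differ only in an ending like _2 or _b are one class to them, and where a whole thing is asked for, a point or a joint stands for the part that bears it (a point fixed in the world has none). Each returns a list of dicts, best first, with "p" (0 to 1); they miss things now and then, are a little off and sometimes report something else, mostly with a low value. They report only what shows in the picture. A call takes as long as a camera call. They do not tell look-alikes from the thing itself.
- r.cut_out(name, camera): "mask" (400x640 bool, what is visible of it) and "extent" ([left, top, right, bottom] in pixels, round what is visible of it).
The state is a dict: "time_s": time; "joints": joint angles; "qd": joint speeds; "joint_torque": joint torques, N m; "tcp_pos": TCP position; "eef_rot": TCP orientation; "contact_force": force on the tool from outside, world axes, zero at the start; "moment": the same for the moment, N m; "gripper_width": finger opening in m.
Only numpy, scipy, OpenCV 4.12 (cv2) and the standard library are available. Lean on these libraries where they do the work, as an engineer would, in place of code of your own. Each camera call takes 0.05 s, during which the arm holds its last target. There are 200 camera calls.

## Working session

There is one attempt and no reset: what is moved stays moved. The work goes in short steps, Python scripts to look and compute and a tool call to move; the robot and the scene stay as the last step left them, time stands still between calls to the robot, and variables do not carry over. Pictures are saved under pics/ and viewed, about 12 in all and at most 16, crops included, and the job is handed in when it is done.

Besides the shell and the picture viewer there is one more tool, called after "Request:" as name(argument=value, ...), one argument or row to a line, values as JSON. servo_tool: Moves the arm, as the interface text tells. Its arguments: {"type":"object","properties":{"targets":{"type":"array"},"squeeze":{"type":"number"}},"required":["targets"]}

```bash
mkdir -p pics
cat > h.py <<'E'
import numpy as np, cv2
from plant import r
def snap(n,tag):
    im=r.capture(n); cv2.imwrite(f'pics/{tag}.png',im); return im
def ray(cam,uv):
    c=r.get_calibration(cam);K=np.array(c['K']);E=np.array(c['extrinsics'])
    d=np.linalg.inv(K)@np.array([uv[0],uv[1],1.]); d=E[:3,:3]@d; return E[:3,3],d
def w(cam,uv,z):
    o,d=ray(cam,uv); return (o+d*(z-o[2])/d[2])
def px(cam,p):
    c=r.get_calibration(cam);K=np.array(c['K']);E=np.array(c['extrinsics'])
    q=E[:3,:3].T@(np.array(p)-E[:3,3]); q=K@q; return q[:2]/q[2]
E
python3 - <<'E'
from h import *
print(r.get_state(), r.grasp_offset)
a=snap('top','top0'); b=snap('side','side0')
for n in('top','side'):
    c=r.get_calibration(n); print(n,np.round(c['K'],1).tolist(),np.round(c['extrinsics'],3).tolist())
for n in ['stop1','tray','jaw','fence']:
    for d in r.cut_out(n,'top'): print(n,round(d['p'],2),d['extent'],d['mask'].sum())
cv2.imwrite('pics/top0b.png',cv2.resize(a,None,fx=1.25,fy=1.25,interpolation=cv2.INTER_CUBIC))
E
```

```text
{'time_s': 0.0, 'joints': array([-4.84661234e+01,  2.05906932e+01,  6.34717281e-01, -2.19048904e-02,
       -7.01356383e+01, -1.65075344e+01]), 'qd': array([ 0.0110498 ,  0.08844194, -0.14353102,  0.03030485, -0.01494001,
       -0.1295552 ]), 'joint_torque': array([ 1.76365966e-04, -5.82722747e+01,  2.93052703e+01,  6.99711934e+00,
        6.84271901e-03, -1.30273766e-04]), 'tcp_pos': array([ 0.28533665, -0.61118913,  0.22563261]), 'eef_rot': array([ 1.79906310e+02, -6.29080283e-03, -1.54981112e+02]), 'contact_force': array([ 0.17567144, -0.16344047, -0.18485348]), 'moment': array([ 0.04427111, -0.03210685, -0.01984799]), 'gripper_width': 0.08744249205523374} -0.0188
top [[392.8, 0.0, 323.5], [0.0, 392.8, 201.1], [0.0, 0.0, 1.0]] [[-0.025, -0.992, 0.122, 0.39], [-1.0, 0.026, 0.005, -0.019], [-0.008, -0.122, -0.993, 1.038], [0.0, 0.0, 0.0, 1.0]]
side [[518.8, 0.0, 315.1], [0.0, 518.8, 198.7], [0.0, 0.0, 1.0]] [[0.979, -0.102, 0.175, 0.219], [-0.202, -0.515, 0.833, -1.306], [0.005, -0.851, -0.525, 0.879], [0.0, 0.0, 0.0, 1.0]]
stop1 0.73 [290.7, 248.3, 335.3, 276.2] 629
stop1 0.71 [257.2, 142.1, 293.1, 187.8] 558
stop1 0.7 [192.4, 299.0, 233.6, 351.5] 821
stop1 0.66 [142.2, 118.0, 191.4, 149.4] 619
stop1 0.61 [183.9, 184.4, 213.5, 234.3] 738
stop1 0.61 [242.4, 193.8, 264.1, 240.9] 733
stop1 0.6 [443.1, 166.7, 471.6, 217.8] 777
stop1 0.6 [203.8, 138.9, 240.3, 189.8] 694
stop1 0.25 [425.9, 139.6, 447.1, 210.0] 744
tray 0.77 [351.0, 127.6, 482.9, 218.9] 7951
jaw 0.71 [424.0, 138.6, 446.9, 212.8] 804
fence 0.72 [183.7, 184.7, 211.9, 233.0] 752
fence 0.68 [467.6, 152.8, 482.6, 212.5] 419
fence 0.42 [241.1, 192.8, 267.1, 243.1] 712
```

View pics/top0b.png

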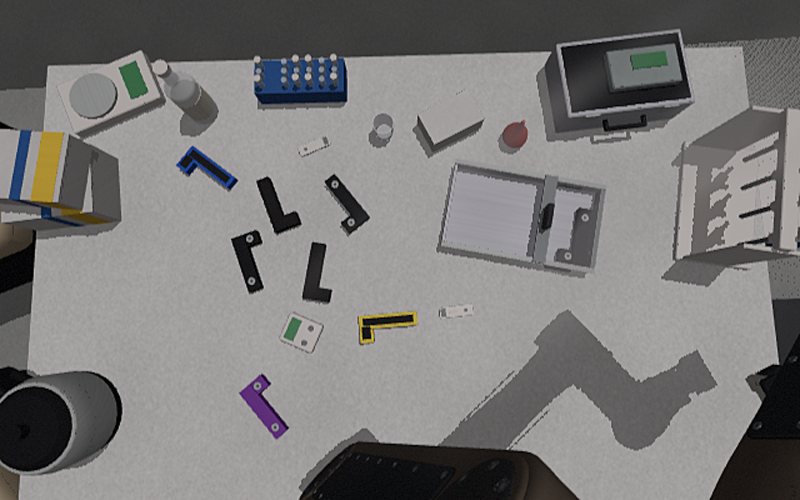

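View pics/side0.png

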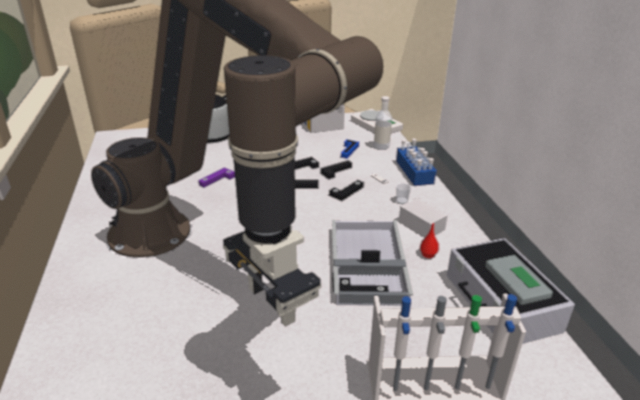

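```bash
cat >> h.py <<'E'
from scipy.optimize import minimize
L=np.array([[-60,-14],[60,-14],[60,14],[-32,14],[-32,42],[-60,42]])/1000.
S=4
def sil(cam,poly,pose,z0,z1,box,flip=False):
    P=poly*([1,-1] if flip else [1,1]); x,y,a=pose
    R=np.array([[np.cos(a),-np.sin(a)],[np.sin(a),np.cos(a)]]); P=P@R.T+[x,y]
    pr=lambda z:np.array([((px(cam,[*p,z])-box[:2]+.5)*S-.5) for p in P])
    A,B=pr(z0),pr(z1); m=np.zeros(((box[3]-box[1])*S,(box[2]-box[0])*S),np.uint8)
    q=lambda a:np.round(a*16).astype(np.int32)
    cv2.fillPoly(m,[q(A)],255,shift=4);cv2.fillPoly(m,[q(B)],255,shift=4)
    for i in range(len(P)):
        j=(i+1)%len(P);cv2.fillConvexPoly(m,q(np.array([A[i],A[j],B[j],B[i]])),255,shift=4)
    return m
def fit(cam,mask,poly,z0,z1,inits,flip=False):
    ys,xs=np.where(mask);box=[xs.min()-8,ys.min()-8,xs.max()+9,ys.max()+9]
    box=[max(0,box[0]),max(0,box[1]),min(640,box[2]),min(400,box[3])]
    t=cv2.GaussianBlur(cv2.resize(mask[box[1]:box[3],box[0]:box[2]].astype(np.float32),None,fx=S,fy=S),(0,0),3)
    f=lambda p:float(((cv2.GaussianBlur(sil(cam,poly,p,z0,z1,box,flip).astype(np.float32)/255,(0,0),3)-t)**2).sum()/t.sum())
    best=None
    for p in inits:
        s=minimize(f,p,method='Nelder-Mead',options=dict(initial_simplex=np.array(p)+np.array([[0,0,0],[.012,0,0],[0,.012,0],[0,0,.25]]),xatol=2e-4,fatol=1e-5,maxiter=120))
        if best is None or s.fun<best.fun: best=s
    return best.x,best.fun
def fitstop(cam,im,d,z0=0.,flips=(False,True),n=8):
    l,t,rr,b=[int(v) for v in d['extent']]
    g=np.zeros((400,640),bool); g[max(0,t-4):b+5,max(0,l-4):rr+5]=True
    m=(d['mask']&g).astype(np.uint8); m=cv2.dilate(m,np.ones((5,5),np.uint8))
    dark=(im.max(2)<70)&(m>0); dark=cv2.morphologyEx(dark.astype(np.uint8),cv2.MORPH_CLOSE,np.ones((5,5),np.uint8))
    k,lab,st,_=cv2.connectedComponentsWithStats(dark); dark=lab==(1+st[1:,4].argmax())
    ys,xs=np.where(dark); c=w(cam,(xs.mean(),ys.mean()),z0+.015)
    out=[]
    for fl in flips:
        ins=[[c[0],c[1],a] for a in np.arange(n)*2*np.pi/n]
        out.append((*fit(cam,dark,L,z0,z0+.022,ins,fl),fl))
    return sorted(out,key=lambda o:o[1])
E
time python3 - <<'E'
from h import *
im=cv2.imread('pics/top0.png')
for d in r.cut_out('stop1','top'):
    l,t,rr,b=d['extent']; 
    c=((l+rr)/2,(t+b)/2)
    k=im[d['mask']].astype(int); sat=np.median(k.max(1)-k.min(1))
    print([round(v) for v in c],'sat',sat,end=' ')
    if sat>40 or d['p']<.3 : print();continue
    try:
        for p,f,fl in fitstop('top',im,d,.005 if c[0]>430 else 0.): print(np.round(p[:2],4),round(np.degrees(p[2])%360,1),round(f,3),'mirrored' if fl else 'good',end=' | ')
    except Exception as e: print(e)
    print()
d=[x for x in r.cut_out('tray','top')][0]
T=np.array([[-89,-158.5],[89,-158.5],[89,158.5],[-89,158.5]])/1000
c=w('top',(417,173),.02)
m=cv2.morphologyEx(d['mask'].astype(np.uint8),cv2.MORPH_CLOSE,np.ones((9,9)))>0
print(c,d['mask'].sum(),m.sum())
print('tray',*fit('top',m,T,0,.037,[[c[0],c[1],a] for a in (-.3,-.1,0)]))
E
```

```text
[313, 262] sat 63.0 
[275, 165] sat 2.0 time passes only in moves, steps and waits

[213, 325] sat 73.0 
[167, 134] sat 43.0 
[199, 209] sat 2.0 time passes only in moves, steps and waits

[253, 217] sat 2.0 time passes only in moves, steps and waits

[457, 192] sat 2.0 time passes only in moves, steps and waits

[222, 164] sat 2.0 time passes only in moves, steps and waits

[436, 175] sat 4.0 
[ 0.58245009 -0.26128274  0.02      ] 7951 7975
tray [ 0.58334026 -0.26189094 -0.22179451] 0.09581777453422546
real	0m37.761s
user	0m18.197s
sys	0m2.030s
```

```bash
sed -i 's/^def px.*/_C={}\ndef px(cam,p):/; s/^    c=r.get_calibration(cam);K=np.array(c\[.K.\]);E=np.array(c\[.extrinsics.\])$/    c=_C.get(cam) or _C.setdefault(cam,r.get_calibration(cam));K=np.array(c["K"]);E=np.array(c["extrinsics"])/' h.py
cat > meas.py <<'E'
import sys,traceback
from h import *
def stops(tag,n=8):
    im=cv2.imread(f'pics/{tag}.png') 
    for d in r.cut_out('stop1','top'):
        l,t,rr,b=d['extent']; c=((l+rr)/2,(t+b)/2)
        k=im[d['mask']].astype(int); sat=np.median(k.max(1)-k.min(1))
        if sat>30 or d['p']<.3: continue
        print([round(v) for v in c],round(d['p'],2),end=' ')
        try:
            for p,f,fl in fitstop('top',im,d,.005 if c[0]>350 else 0.,n=n): print(np.round(p[:2],4),round(np.degrees(p[2])%360,1),round(f,3),'mirrored' if fl else 'good',end=' | ')
        except BaseException as e: traceback.print_exc()
        print()
E
time python3 - <<'E'
from meas import *
print(_C.keys())
stops('top0',6)
im=cv2.imread('pics/top0.png')[110:235,335:500]
cv2.imwrite('pics/tray0.png',cv2.resize(im,None,fx=4.8,fy=4.8,interpolation=cv2.INTER_CUBIC))
E
```

```text
Traceback (most recent call last):
NameError: name '_C' is not defined

real	0m0.991s
user	0m1.386s
sys	0m0.128s
```

```bash
time python3 - <<'E'
from meas import *
im=cv2.imread('pics/top0.png')[110:235,335:500]
cv2.imwrite('pics/tray0.png',cv2.resize(im,None,fx=4.8,fy=4.8,interpolation=cv2.INTER_CUBIC))
stops('top0',6)
E
```

```text
[275, 165] 0.71 [0.631  0.1072] 37.5 0.012 good | [0.6273 0.1116] 25.0 0.283 mirrored | 
[199, 209] 0.61 [0.4992 0.3184] 199.5 0.019 good | [0.5015 0.313 ] 186.3 0.26 mirrored | 
[253, 217] 0.61 [0.4791 0.1775] 349.7 0.014 mirrored | [0.4783 0.1737] 358.4 0.261 good | 
[457, 192] 0.6 [ 0.5866 -0.3118] 195.1 0.716 good | [ 0.6282 -0.4972] 82.3 0.716 mirrored | 
[222, 164] 0.6 [0.6232 0.266 ] 20.4 0.01 mirrored | [0.6257 0.2598] 32.8 0.256 good | 
real	0m9.164s
user	0m9.244s
sys	0m0.121s
```

View pics/tray0.png

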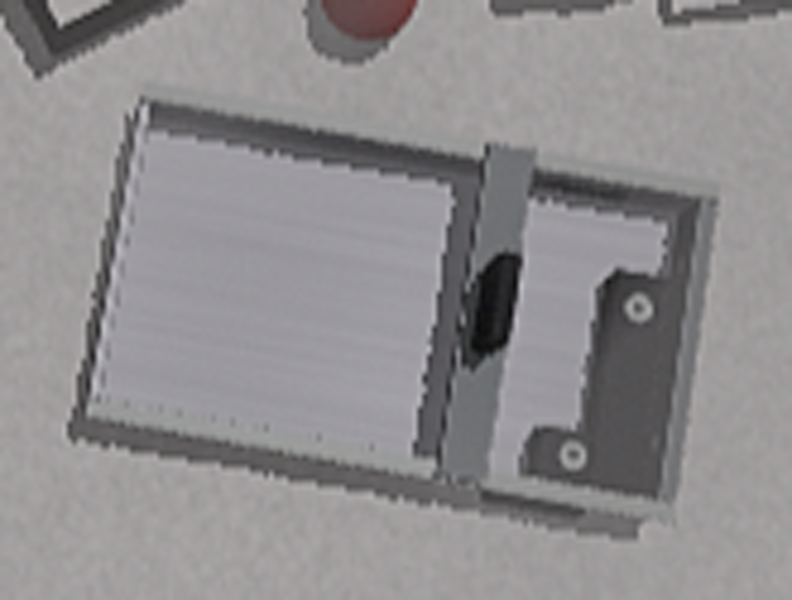

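Run:
```python
from h import *
def q(u,v,z): 
    return w('top',(335+(u+.5)/4.8-.5,110+(v+.5)/4.8-.5),z)[:2]
C=[q(145,98,.037),q(717,195,.037),q(672,518,.037),q(80,425,.037)]
print(np.round(C,4)); 
for i in range(4): print(round(np.linalg.norm(C[i]-C[(i+1)%4]),4), end=' ')
yv=(C[0]-C[1]+C[3]-C[2]); yaw=np.degrees(np.arctan2(-yv[0],yv[1])); c=np.mean(C,axis=0); print('yaw',yaw,c)
a=np.radians(yaw); ex=np.array([np.cos(a),np.sin(a)]); ey=np.array([-np.sin(a),np.cos(a)])
t=lambda p: np.round(np.array([(p-c)@ex,(p-c)@ey])*1000,1)
for n,u,v,z in [('stop0 leg end corner',600,288,.027),('inner corner',580,430,.027),('toe c1',530,430,.027),('toe c2',522,478,.027),('screw1',638,307,.027),('screw2',573,455,.027),('jaw bridge TL',487,145,.042),('TR',535,150,.042),('BL',442,475,.042),('BR',490,485,.042),('fin top T',515,252,.078),('fin top B',470,362,.078),('fence top edge in',697,210,.036),('fence in bot',662,495,.036)]:
    print(n,t(q(u,v,z)))
```

```text
[[ 0.6973 -0.1269]
 [ 0.6346 -0.4342]
 [ 0.4602 -0.3973]
 [ 0.5182 -0.0853]]
0.3136 0.1783 0.3173 0.1839 yaw -11.033125721932091 [ 0.57760638 -0.26091502]
stop0 leg end corner [  30.4 -106.3]
inner corner [ -48.7 -105.4]
toe c1 [-53.1 -78.9]
toe c2 [-79.6 -78. ]
screw1 [  23.4 -127.9]
screw2 [ -62.7 -103.4]
jaw bridge TL [ 94.7 -31.8]
TR [ 96.2 -57.7]
BL [-87.3 -32. ]
BR [-88.3 -57.7]
fin top T [ 28.8 -45.1]
fin top B [-32.2 -29.8]
fence top edge in [  79.4 -149.8]
fence in bot [ -77.7 -149.9]
```

Request:
servo_tool(
  targets=[
    {"dx":28.4,"dy":30.4,"spin":-0.628,"grip":60},
    {"dx":28.4,"dy":30.4,"spin":-0.628,"grip":60},
    {"dx":28.4,"dy":30.4,"spin":-0.628,"grip":60},
    {"dx":28.4,"dy":30.4,"spin":-0.628,"grip":60},
    {"dx":28.4,"dy":30.4,"spin":-0.628,"grip":60},
    {"dx":28.4,"dy":30.4,"spin":-0.628,"grip":60},
    {"dx":28.4,"dy":30.4,"spin":-0.628,"grip":60},
    {"dx":28.4,"dy":30.4,"spin":-0.628,"grip":60},
    {"dx":28.4,"dy":30.4,"spin":-0.628,"grip":60},
    {"dx":28.4,"dy":30.4,"spin":-0.628,"grip":60},
  ],
)

```text
validation failed for argument at $.ta...
```

Request:
servo_tool(
  targets=[
    {"dz":-2},
    {"dz":-5},
    {"dz":-9},
    {"dz":-12},
    {"dz":-15},
    {"dz":-17.5},
    {"dz":-17.5},
    {"dz":-17.5},
    {"dz":-17.5},
    {"dz":-17.5},
  ],
)

```text
validation failed for argument at $.ta...
```

Request:
servo_tool(
  targets=[
    {"dx":28.4,"dy":30.4,"dz":0,"spin":-0.628,"grip":60},
    {"dx":28.4,"dy":30.4,"dz":0,"spin":-0.628,"grip":60},
    {"dx":28.4,"dy":30.4,"dz":0,"spin":-0.628,"grip":60},
    {"dx":28.4,"dy":30.4,"dz":0,"spin":-0.628,"grip":60},
    {"dx":28.4,"dy":30.4,"dz":0,"spin":-0.628,"grip":60},
    {"dx":28.4,"dy":30.4,"dz":0,"spin":-0.628,"grip":60},
    {"dx":28.4,"dy":30.4,"dz":0,"spin":-0.628,"grip":60},
    {"dx":28.4,"dy":30.4,"dz":0,"spin":-0.628,"grip":60},
    {"dx":28.4,"dy":30.4,"dz":0,"spin":-0.628,"grip":60},
    {"dx":28.4,"dy":30.4,"dz":0,"spin":-0.628,"grip":60},
  ],
)

```text
time_s: 1.28
tcp_pos: [0.5647, -0.3123, 0.2269]
eef_rot: [-180.0, 0.0, 169.1]
contact_force: [0.3, 0.1, 0.5]
gripper_width: 0.0522
```

Request:
servo_tool(
  targets=[
    {"dx":0,"dy":0,"dz":-3,"spin":0,"grip":60},
    {"dx":0,"dy":0,"dz":-7,"spin":0,"grip":60},
    {"dx":0,"dy":0,"dz":-11,"spin":0,"grip":60},
    {"dx":0,"dy":0,"dz":-14,"spin":0,"grip":60},
    {"dx":0,"dy":0,"dz":-16,"spin":0,"grip":60},
    {"dx":0,"dy":0,"dz":-17.5,"spin":0,"grip":60},
    {"dx":0,"dy":0,"dz":-17.5,"spin":0,"grip":60},
    {"dx":0,"dy":0,"dz":-17.5,"spin":0,"grip":5},
    {"dx":0,"dy":0,"dz":-17.5,"spin":0,"grip":0},
    {"dx":0,"dy":0,"dz":-17.5,"spin":0,"grip":0},
  ],
  squeeze=20,
)

```text
time_s: 2.12
tcp_pos: [0.5646, -0.3144, 0.0533]
eef_rot: [-180.0, 0.2, 169.1]
contact_force: [0.1, -0.5, 1.0]
gripper_width: 0.0377
```

Request:
servo_tool(
  targets=[
    {"dx":0,"dy":0,"dz":0,"spin":0,"grip":0},
    {"dx":0,"dy":0,"dz":0,"spin":0,"grip":0},
    {"dx":0,"dy":0,"dz":0,"spin":0,"grip":0},
    {"dx":0,"dy":0,"dz":0,"spin":0,"grip":0},
    {"dx":0,"dy":0,"dz":0,"spin":0,"grip":0},
    {"dx":0,"dy":0,"dz":0,"spin":0,"grip":0},
    {"dx":0,"dy":0,"dz":0,"spin":0,"grip":0},
    {"dx":0,"dy":0,"dz":0,"spin":0,"grip":0},
    {"dx":0,"dy":0,"dz":0,"spin":0,"grip":0},
    {"dx":0,"dy":0,"dz":0,"spin":0,"grip":0},
  ],
)

```text
time_s: 2.95
tcp_pos: [0.5641, -0.3143, 0.0524]
eef_rot: [-180.0, 0.1, 169.0]
contact_force: [0.0, 2.8, 5.6]
gripper_width: 0.0119
```

Request:
servo_tool(
  targets=[
    {"dx":0.3,"dy":1.5,"dz":0,"spin":0,"grip":0},
    {"dx":0.8,"dy":4,"dz":0,"spin":0,"grip":0},
    {"dx":1.27,"dy":6.5,"dz":0,"spin":0,"grip":0},
    {"dx":1.75,"dy":9,"dz":0,"spin":0,"grip":0},
    {"dx":2.24,"dy":11.5,"dz":0,"spin":0,"grip":0},
    {"dx":2.73,"dy":14,"dz":0,"spin":0,"grip":0},
    {"dx":3.1,"dy":16,"dz":0,"spin":0,"grip":0},
    {"dx":3.4,"dy":17.5,"dz":0,"spin":0,"grip":0},
    {"dx":3.54,"dy":18.2,"dz":0,"spin":0,"grip":0},
    {"dx":3.54,"dy":18.2,"dz":0,"spin":0,"grip":0},
  ],
)

```text
time_s: 3.78
tcp_pos: [0.6029, -0.1308, 0.0524]
eef_rot: [180.0, 0.4, 169.2]
contact_force: [9.1, 1.2, -2.7]
gripper_width: 0.0123
```

Request:
servo_tool(
  targets=[
    {"dx":0,"dy":0,"dz":0,"spin":0,"grip":0},
    {"dx":0,"dy":0,"dz":0,"spin":0,"grip":40},
    {"dx":0,"dy":0,"dz":0,"spin":0,"grip":60},
    {"dx":0,"dy":0,"dz":0,"spin":0,"grip":60},
    {"dx":0,"dy":0,"dz":0,"spin":0,"grip":60},
    {"dx":0,"dy":0,"dz":1,"spin":0,"grip":60},
    {"dx":0,"dy":0,"dz":4,"spin":0,"grip":60},
    {"dx":0,"dy":0,"dz":8,"spin":0,"grip":60},
    {"dx":0,"dy":0,"dz":12,"spin":0,"grip":60},
    {"dx":0,"dy":0,"dz":15,"spin":0,"grip":60},
  ],
)

```text
time_s: 4.62
tcp_pos: [0.5993, -0.1325, 0.2059]
eef_rot: [-180.0, 0.2, 169.1]
contact_force: [1.2, -0.3, 0.6]
gripper_width: 0.0524
```

Run:
```python
from h import *
im=snap('top','top1'); snap('wrist','wr1')
im=im[110:235,335:500]
cv2.imwrite('pics/tray1.png',cv2.resize(im,None,fx=4.8,fy=4.8,interpolation=cv2.INTER_CUBIC))
c=r.get_calibration('wrist');print(np.round(c['K'],1).tolist(),np.round(c['extrinsics'],3).tolist())
```

```text
[[309.7, 0.0, 316.7], [0.0, 309.7, 200.1], [0.0, 0.0, 1.0]] [[0.188, 0.945, 0.267, 0.532], [0.982, -0.182, -0.049, -0.12], [0.002, 0.271, -0.963, 0.366], [0.0, 0.0, 0.0, 1.0]]
```

View pics/tray1.png

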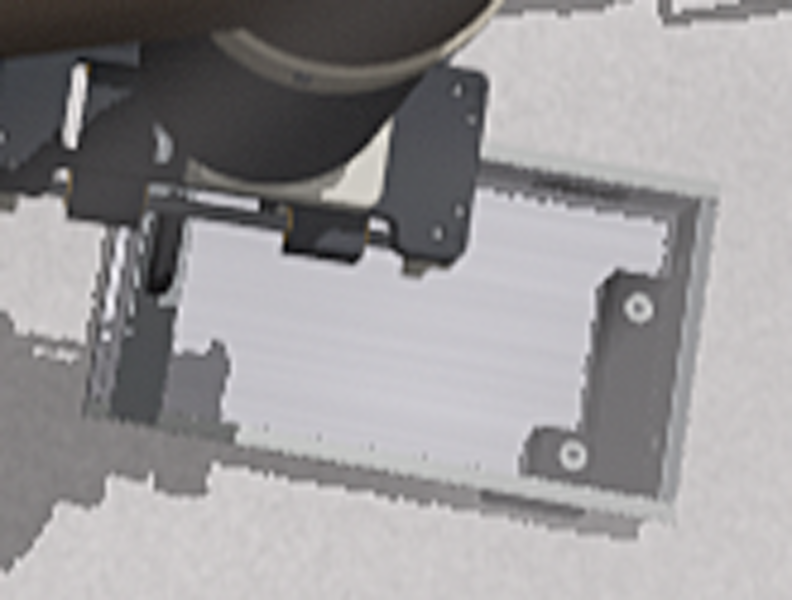

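View pics/wr1.png

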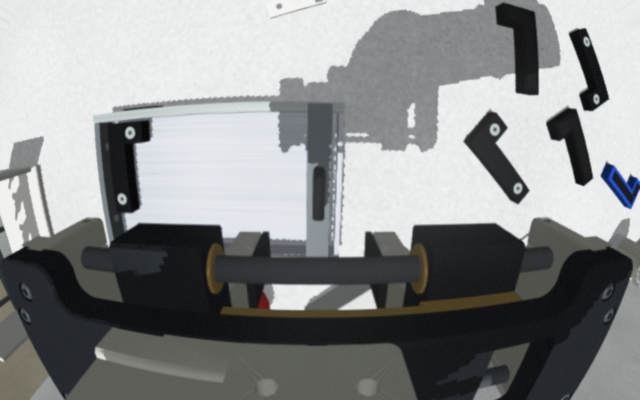

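```bash
cat >> h.py <<'E'
def wcal():
    c=r.get_calibration('wrist'); return np.array(c['K']),np.array(c['extrinsics'])
WC=None
_px=px
def px(cam,p):
    if cam!='wrist': return _px(cam,p)
    K,E=WC; q=E[:3,:3].T@(np.array(p)-E[:3,3]); n=np.hypot(q[0],q[1]); th=np.arctan2(n,q[2])
    return np.array([K[0,2],K[1,2]])+K[0,0]*th*q[:2]/n
_w=w
def w(cam,uv,z):
    if cam!='wrist': return _w(cam,uv,z)
    K,E=WC; v=(np.array(uv)-[K[0,2],K[1,2]])/K[0,0]; th=np.hypot(*v); d=np.array([*(v/th*np.sin(th)),np.cos(th)]); d=E[:3,:3]@d
    return E[:3,3]+d*(z-E[2,3])/d[2]
E
python3 - <<'E'
import h; from h import *
h.WC=wcal()
im=cv2.imread('pics/wr1.png')
g=im.max(2).copy(); m=np.zeros_like(g); m[112:218,100:160]=1
d=((g<45)&(m>0)).astype(np.uint8); d=cv2.morphologyEx(d,cv2.MORPH_CLOSE,np.ones((7,7)))
k,lab,st,_=cv2.connectedComponentsWithStats(d); i=1+st[1:,4].argmax(); print(st[i])
d=lab==i
ys,xs=np.where(d); c0=h.w('wrist',(xs.mean(),ys.mean()),.02); print('c0',c0)
p,f=fit('wrist',d,L,.005,.027,[[c0[0],c0[1],a] for a in(-.4,-.2,0)]); print(p,np.degrees(p[2]),f)
a=np.radians(-11.0);c=np.array([.5776,-.2609]);ex=np.array([np.cos(a),np.sin(a)]); ey=np.array([-np.sin(a),np.cos(a)])
t=lambda q: np.round(np.array([(q[:2]-c)@ex,(q[:2]-c)@ey])*1000,1)
print('stop0 tray',t(p[:2]))
for n,u,v,z in [('fence-x corner',97,118,.037),('tray side x- top at fin',305,103,.037),('jaw bridge face x-',308,104,.042),('fin c',319,193,.078)]: 
    q=h.w('wrist',(u,v),z); print(n,np.round(q,4),t(q))
E
```

```text
[ 101  121   48   97 2820]
c0 [ 0.53058663 -0.37784785  0.02      ]
[ 0.53541756 -0.388234   -0.20552265] -11.77558015544092 0.18704691529273987
stop0 tray [ -17.1 -133. ]
fence-x corner [ 0.4649 -0.388   0.037 ] [ -86.3 -146.2]
tray side x- top at fin [ 0.5167 -0.1287  0.037 ] [-85.  118.2]
jaw bridge face x- [ 0.5185 -0.1257  0.042 ] [-83.8 121.4]
fin c [ 0.6048 -0.131   0.078 ] [  1.9 132.8]
```

Request:
servo_tool(
  targets=[
    {"dx":-1,"dy":4,"dz":0,"spin":0,"grip":50},
    {"dx":-2,"dy":8,"dz":0,"spin":0,"grip":50},
    {"dx":-3,"dy":12,"dz":0,"spin":0,"grip":50},
    {"dx":-4,"dy":16,"dz":0,"spin":0.01,"grip":50},
    {"dx":-5,"dy":20,"dz":0,"spin":0.01,"grip":50},
    {"dx":-6,"dy":24,"dz":0,"spin":0.01,"grip":50},
    {"dx":-7,"dy":28,"dz":-3,"spin":0.01,"grip":50},
    {"dx":-7.4,"dy":30.2,"dz":-6,"spin":0.01,"grip":50},
    {"dx":-7.4,"dy":30.2,"dz":-10,"spin":0.01,"grip":50},
    {"dx":-7.4,"dy":30.2,"dz":-13,"spin":0.01,"grip":50},
  ],
)

```text
time_s: 5.55
tcp_pos: [0.5239, 0.1715, 0.0702]
eef_rot: [180.0, 0.0, 169.8]
contact_force: [0.1, 0.1, -0.9]
gripper_width: 0.0436
```

Run:
```python
from meas import *
s=r.get_state(); print(s['tcp_pos'],s['eef_rot'],np.round(s['joints'],1))
snap('top','top2'); stops('top2',6)
snap('wrist','wr2')
```

```text
[0.52385619 0.17150934 0.07023312] [1.79964929e+02 4.93758411e-03 1.69760260e+02] [  38.5   17.8  -26.4   -0.   -45.8 -138.7]
[279, 162] 0.9 [0.6308 0.1071] 38.1 0.044 good | [0.6276 0.111 ] 28.5 0.266 mirrored | 
[458, 191] 0.75 [ 0.5418 -0.2846] 321.8 0.498 good | [ 0.5235 -0.3384] 29.2 0.498 mirrored | 
[254, 228] 0.67 [0.4804 0.1773] 349.8 0.226 mirrored | [0.4284 0.1404] 257.9 0.37 good | 
[201, 219] 0.66 [0.4544 0.3031] 18.8 0.355 good | [0.4541 0.3018] 19.3 0.433 mirrored |
```

View pics/wr2.png

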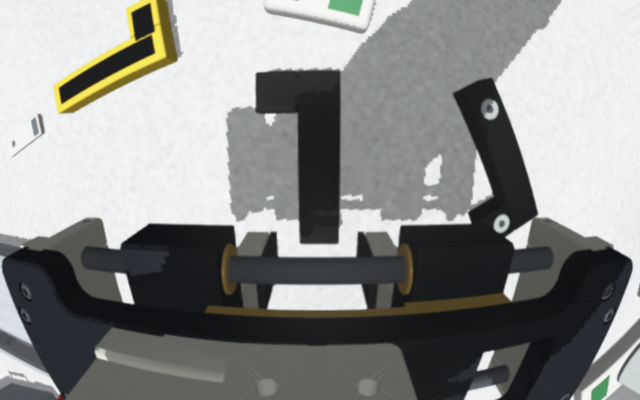

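Request:
servo_tool(
  targets=[
    {"dx":0,"dy":0,"dz":-2.5,"spin":0,"grip":50},
    {"dx":0,"dy":0,"dz":-5,"spin":0,"grip":50},
    {"dx":0,"dy":0,"dz":-6.3,"spin":0,"grip":50},
    {"dx":0,"dy":0,"dz":-6.7,"spin":0,"grip":50},
    {"dx":0,"dy":0,"dz":-6.7,"spin":0,"grip":50},
    {"dx":0,"dy":0,"dz":-6.7,"spin":0,"grip":20},
    {"dx":0,"dy":0,"dz":-6.7,"spin":0,"grip":20},
    {"dx":0,"dy":0,"dz":-6.7,"spin":0,"grip":20},
    {"dx":0,"dy":0,"dz":-6.7,"spin":0,"grip":20},
    {"dx":0,"dy":0,"dz":-6.7,"spin":0,"grip":20},
  ],
  squeeze=5,
)

```text
time_s: 6.53
tcp_pos: [0.5258, 0.1703, 0.006]
eef_rot: [179.9, 0.1, 169.7]
contact_force: [-0.6, -1.0, 6.6]
gripper_width: 0.028
```

Request:
servo_tool(
  targets=[
    {"dx":0,"dy":0,"dz":0.5,"spin":0,"grip":20},
    {"dx":0,"dy":0,"dz":1.5,"spin":0,"grip":20},
    {"dx":0,"dy":0,"dz":2.5,"spin":0,"grip":20},
    {"dx":0,"dy":0,"dz":3.7,"spin":0,"grip":20},
    {"dx":0,"dy":0,"dz":5,"spin":0,"grip":20},
    {"dx":0,"dy":0,"dz":6.4,"spin":0,"grip":20},
    {"dx":0,"dy":0,"dz":8,"spin":0,"grip":20},
    {"dx":0,"dy":0,"dz":9.5,"spin":0,"grip":20},
    {"dx":0,"dy":0,"dz":11,"spin":0,"grip":20},
    {"dx":0,"dy":0,"dz":12,"spin":0,"grip":20},
  ],
  squeeze=5,
)

```text
time_s: 7.37
tcp_pos: [0.5254, 0.1702, 0.1271]
eef_rot: [179.9, 0.1, 169.6]
contact_force: [0.0, 0.8, -1.1]
gripper_width: 0.0276
```

Run:
```python
from h import *
a=snap('wrist','wr3'); b=snap('side','side3')
b=cv2.resize(b[110:260,200:440],(640,400))
cv2.imwrite('pics/c3.png',np.vstack([cv2.resize(a,(480,300)),cv2.resize(b,(480,300))]))
```

```text
(no output)
```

View pics/c3.png

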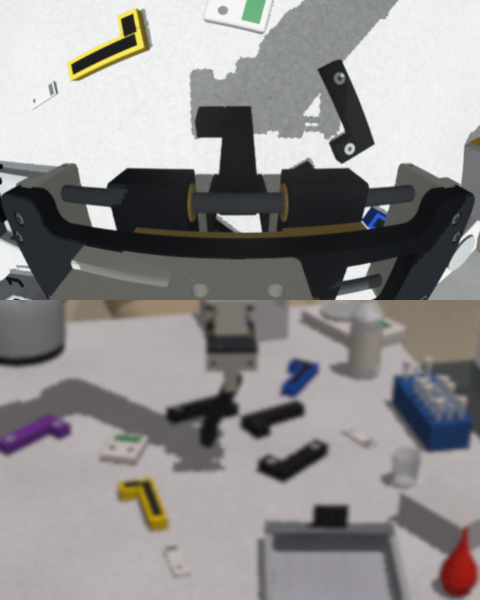

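Run:
```python
import h; from h import *
h.WC=wcal(); s=r.get_state(); g=np.array(s['tcp_pos'])+[0,0,.006]
a=np.radians(349.7); ux=np.array([np.cos(a),np.sin(a),0]); 
for th in (0,20,35,50,65,80,90):
    t=np.radians(th); d=-ux*np.cos(t)-np.array([0,0,1])*np.sin(t); n=np.array([0,0,1])*np.cos(t)-ux*np.sin(t)
    e=g+d*.107
    print(th,np.round(h.px('wrist',e+n*.011)),np.round(h.px('wrist',e-n*.011)),'bottom z',e[2]-.011*np.cos(t))
```

```text
0 [317.  38.] [317.  49.] bottom z 0.1220445598507673
20 [317.  59.] [317.  76.] bottom z 0.08611178568627575
35 [317.  82.] [317. 102.] bottom z 0.06266120867402647
50 [317. 108.] [317. 130.] bottom z 0.044007140730484715
65 [317. 137.] [317. 160.] bottom z 0.03142082575869806
80 [317. 167.] [317. 191.] bottom z 0.025760000324124812
90 [317. 187.] [317. 212.] bottom z 0.0260445598507673
```

Request:
servo_tool(
  targets=[
    {"dx":1,"dy":0,"dz":0,"spin":0,"grip":20},
    {"dx":2.2,"dy":0,"dz":0,"spin":0,"grip":20},
    {"dx":3.6,"dy":0,"dz":0,"spin":0,"grip":20},
    {"dx":5,"dy":0,"dz":0,"spin":0,"grip":20},
    {"dx":5.9,"dy":0,"dz":-0.5,"spin":0,"grip":20},
    {"dx":5.9,"dy":0,"dz":-1,"spin":0,"grip":20},
    {"dx":5.9,"dy":0,"dz":-1.8,"spin":0,"grip":20},
    {"dx":5.9,"dy":0,"dz":-2.5,"spin":0,"grip":20},
    {"dx":5.9,"dy":0,"dz":-3,"spin":0,"grip":20},
    {"dx":5.9,"dy":0,"dz":-3.2,"spin":0,"grip":20},
  ],
  squeeze=4,
)

```text
time_s: 8.3
tcp_pos: [0.5842, 0.1699, 0.0924]
eef_rot: [-180.0, 0.1, 169.7]
contact_force: [1.2, -0.9, 6.1]
gripper_width: 0.0281
```

Request:
servo_tool(
  targets=[
    {"dx":-0.88,"dy":0.16,"dz":0.3,"spin":0,"grip":20},
    {"dx":-1.78,"dy":0.32,"dz":0.5,"spin":0,"grip":20},
    {"dx":-2.7,"dy":0.49,"dz":0.6,"spin":0,"grip":20},
    {"dx":-3.63,"dy":0.66,"dz":0.65,"spin":0,"grip":20},
    {"dx":-4.55,"dy":0.83,"dz":0.6,"spin":0,"grip":20},
    {"dx":-5.46,"dy":0.99,"dz":0.6,"spin":0,"grip":20},
    {"dx":-6.4,"dy":1.16,"dz":0.6,"spin":0,"grip":20},
    {"dx":-7.68,"dy":1.4,"dz":0.45,"spin":0,"grip":20},
    {"dx":-8.92,"dy":1.62,"dz":0.1,"spin":0,"grip":20},
    {"dx":-9.96,"dy":1.81,"dz":-0.3,"spin":0,"grip":20},
  ],
)

```text
time_s: 9.13
tcp_pos: [0.4839, 0.1887, 0.0903]
eef_rot: [179.9, 0.1, 169.7]
contact_force: [0.8, 0.5, 5.3]
gripper_width: 0.0278
```

Run:
```python
from h import *
a=snap('wrist','wr4'); b=snap('side','side4')
b=cv2.resize(b[110:260,200:440],(640,400))
cv2.imwrite('pics/c4.png',np.vstack([cv2.resize(a,(480,300)),cv2.resize(b,(480,300))]))
```

```text
(no output)
```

View pics/c4.png

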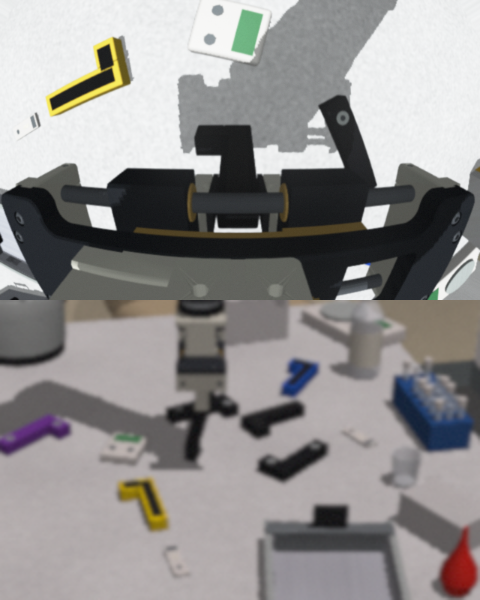

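Request:
servo_tool(
  targets=[
    {"dx":0,"dy":0,"dz":0.2,"spin":0,"grip":20},
    {"dx":0,"dy":0,"dz":0.5,"spin":0,"grip":20},
    {"dx":0,"dy":0,"dz":0.7,"spin":0,"grip":20},
    {"dx":0,"dy":0,"dz":0.8,"spin":0,"grip":20},
    {"dx":0.3,"dy":0,"dz":0.7,"spin":0,"grip":20},
    {"dx":0.5,"dy":-0.1,"dz":0.6,"spin":0,"grip":20},
    {"dx":0,"dy":0,"dz":0.5,"spin":0,"grip":20},
    {"dx":-1,"dy":0.18,"dz":0.4,"spin":0,"grip":20},
    {"dx":-2,"dy":0.36,"dz":0.35,"spin":0,"grip":20},
    {"dx":-2.5,"dy":0.45,"dz":0.3,"spin":0,"grip":20},
  ],
  squeeze=3,
)

```text
time_s: 10.07
tcp_pos: [0.4574, 0.1922, 0.0922]
eef_rot: [-180.0, -0.1, 169.6]
contact_force: [-1.1, -0.1, -1.4]
gripper_width: 0.0277
```

```bash
cat > theta.py <<'E'
# hanging angle of a gripped stop from the row of the foot's upper edge in the wrist picture
import h; from h import *
def theta(R,dz,ax,tag):
    a=snap('wrist',tag); h.WC=wcal(); s=r.get_state(); g=np.array(s['tcp_pos'])+[0,0,dz]
    a_=np.radians(ax); ux=np.array([np.cos(a_),np.sin(a_),0]); rows=[]
    for th in range(0,150,2):
        t=np.radians(th); d=-ux*np.cos(t)-np.array([0,0,1])*np.sin(t); n=np.array([0,0,1])*np.cos(t)-ux*np.sin(t)
        rows.append(h.px('wrist',g+d*R+n*.011)[1])
    col=a[:,316].max(axis=1).astype(int)
    top=next((i for i in range(225,30,-1) if col[i-3:i].min()>85),None)
    if top is None: return None,col[60:225:6]
    return top,np.interp(top,rows,np.arange(0,150,2)),s['contact_force'],s['gripper_width']
E
python3 - <<'E'
from theta import *
print(theta(.1,.006,349.7,'wr5'))
E
```

```text
(171, np.float64(80.62003079113619), array([-1.53146208, -0.35640268, -1.91361673]), 0.028043190616780796)
```

Request:
servo_tool(
  targets=[
    {"dx":0,"dy":0,"dz":-0.1,"spin":0,"grip":20},
    {"dx":0,"dy":0,"dz":-0.2,"spin":0,"grip":20},
    {"dx":0,"dy":0,"dz":-0.25,"spin":0,"grip":20},
    {"dx":0,"dy":0,"dz":-0.3,"spin":0,"grip":20},
    {"dx":0,"dy":0,"dz":-0.3,"spin":0,"grip":20},
    {"dx":-0.2,"dy":0.04,"dz":-0.3,"spin":0,"grip":20},
    {"dx":-0.4,"dy":0.07,"dz":-0.3,"spin":0,"grip":20},
    {"dx":-0.6,"dy":0.1,"dz":-0.3,"spin":0,"grip":20},
    {"dx":-0.8,"dy":0.14,"dz":-0.3,"spin":0,"grip":20},
    {"dx":-1,"dy":0.18,"dz":-0.3,"spin":0,"grip":20},
  ],
  squeeze=3,
)

```text
time_s: 10.95
tcp_pos: [0.4492, 0.1946, 0.0897]
eef_rot: [180.0, 0.0, 169.6]
contact_force: [-0.2, 0.5, 1.6]
gripper_width: 0.0279
```

Run:
```python
from theta import *
print(theta(.1,.006,349.7,'wr6'))
```

```text
(183, np.float64(86.79683465766895), array([-0.28167091,  1.21830245,  2.2968393 ]), 0.02780437324909639)
```

Request:
servo_tool(
  targets=[
    {"dx":0,"dy":0,"dz":0,"spin":0,"grip":20},
    {"dx":0,"dy":0,"dz":0,"spin":0,"grip":20},
    {"dx":0,"dy":0,"dz":0.5,"spin":0,"grip":20},
    {"dx":1,"dy":0,"dz":0.8,"spin":0,"grip":20},
    {"dx":3,"dy":0,"dz":0.8,"spin":0,"grip":20},
    {"dx":5.5,"dy":0,"dz":0.8,"spin":0,"grip":20},
    {"dx":7.5,"dy":0,"dz":0.8,"spin":0,"grip":20},
    {"dx":8.5,"dy":0,"dz":0.6,"spin":0,"grip":20},
    {"dx":8.5,"dy":0,"dz":0.2,"spin":0,"grip":20},
    {"dx":8.5,"dy":0,"dz":0,"spin":0,"grip":20},
  ],
  squeeze=40,
)

```text
time_s: 11.83
tcp_pos: [0.5351, 0.1941, 0.0895]
eef_rot: [-180.0, 0.0, 169.6]
contact_force: [-1.3, -1.5, 14.4]
gripper_width: 0.0278
```

Request:
servo_tool(
  targets=[
    {"dx":-0.49,"dy":0.09,"dz":0,"spin":0,"grip":20},
    {"dx":-1.32,"dy":0.24,"dz":0,"spin":0,"grip":20},
    {"dx":-2.15,"dy":0.39,"dz":0,"spin":0,"grip":20},
    {"dx":-2.97,"dy":0.54,"dz":-0.05,"spin":0,"grip":20},
    {"dx":-3.79,"dy":0.69,"dz":-0.25,"spin":0,"grip":20},
    {"dx":-4.43,"dy":0.81,"dz":-0.4,"spin":0,"grip":20},
    {"dx":-5.36,"dy":0.98,"dz":-0.75,"spin":0,"grip":20},
    {"dx":-6.1,"dy":1.11,"dz":-1.15,"spin":0,"grip":20},
    {"dx":-6.82,"dy":1.24,"dz":-1.55,"spin":0,"grip":20},
    {"dx":-7.49,"dy":1.36,"dz":-2.05,"spin":0,"grip":20},
  ],
  squeeze=3,
)

```text
time_s: 12.67
tcp_pos: [0.4585, 0.2081, 0.0687]
eef_rot: [180.0, -0.0, 169.6]
contact_force: [-1.5, 0.9, 3.1]
gripper_width: 0.0281
```

Run:
```python
from theta import *
print(theta(.096,.006,349.7,'wr7')); a=cv2.imread('pics/wr7.png')
b=snap('side','side7'); b=cv2.resize(b[110:260,200:440],(640,400))
cv2.imwrite('pics/c7.png',np.vstack([cv2.resize(a,(480,300)),cv2.resize(b,(480,300))]))
```

```text
(225, np.float64(107.6299190384675), array([-3.4986059 ,  1.54718118,  1.23398783]), 0.028133466663050315)
```

View pics/c7.png

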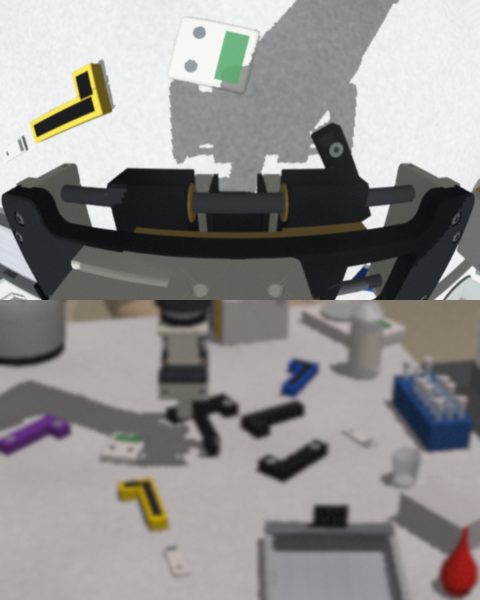

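Request:
servo_tool(
  targets=[
    {"dx":-0.63,"dy":0.11,"dz":-0.55,"spin":0,"grip":20},
    {"dx":-1.32,"dy":0.24,"dz":-1.25,"spin":0,"grip":20},
    {"dx":-1.92,"dy":0.35,"dz":-2.05,"spin":0,"grip":20},
    {"dx":-2.45,"dy":0.45,"dz":-2.9,"spin":0,"grip":20},
    {"dx":-2.87,"dy":0.52,"dz":-3.85,"spin":0,"grip":20},
    {"dx":-3.2,"dy":0.58,"dz":-4.8,"spin":0,"grip":20},
    {"dx":-3.4,"dy":0.62,"dz":-5.6,"spin":0,"grip":20},
    {"dx":-3.53,"dy":0.64,"dz":-6.3,"spin":0,"grip":20},
    {"dx":-3.53,"dy":0.64,"dz":-6.3,"spin":0,"grip":20},
    {"dx":-3.53,"dy":0.64,"dz":-6.3,"spin":0,"grip":20},
  ],
)

```text
time_s: 13.6
tcp_pos: [0.4239, 0.2141, 0.0055]
eef_rot: [-179.9, -0.0, 169.6]
contact_force: [0.1, -0.3, -0.5]
gripper_width: 0.028
```

Request:
servo_tool(
  targets=[
    {"dx":0,"dy":0,"dz":0,"spin":0,"grip":50},
    {"dx":0,"dy":0,"dz":0,"spin":0,"grip":50},
    {"dx":0,"dy":0,"dz":0,"spin":0,"grip":50},
    {"dx":0,"dy":0,"dz":0.5,"spin":0,"grip":50},
    {"dx":0,"dy":0,"dz":3,"spin":0,"grip":50},
    {"dx":0,"dy":0,"dz":6,"spin":0,"grip":50},
    {"dx":0,"dy":0,"dz":9,"spin":0,"grip":50},
    {"dx":0,"dy":0,"dz":12,"spin":0,"grip":50},
    {"dx":0,"dy":0,"dz":15,"spin":0,"grip":50},
    {"dx":0,"dy":0,"dz":15,"spin":0,"grip":50},
  ],
)

```text
time_s: 14.43
tcp_pos: [0.4268, 0.2164, 0.1627]
eef_rot: [179.5, 0.4, 169.7]
contact_force: [1.6, 2.2, 0.3]
gripper_width: 0.0441
```

Run:
```python
from theta import *
snap('wrist','wr8')
h.WC=wcal(); print(h.px('wrist',[.631,.107,.02]),h.px('wrist',[.623,.266,.02]),h.px('wrist',[.499,.318,.02]),h.px('wrist',[.475,.2,.02]))
```

```text
[262.05329454 355.97904831] [384.0092448 334.3812776] [420.98972449 237.74386128] [309.45597971 237.33244873]
```

View pics/wr8.png

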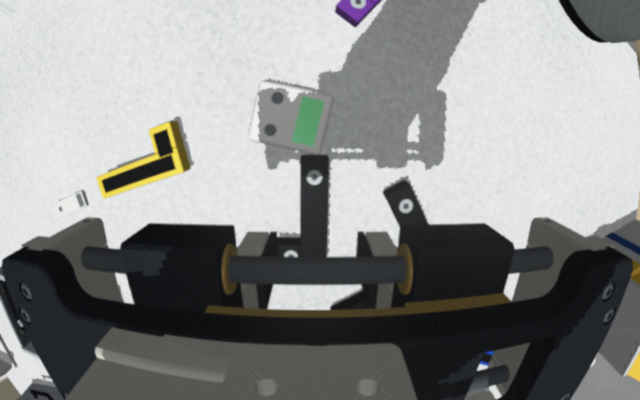

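Request:
servo_tool(
  targets=[
    {"dx":3,"dy":0.8,"dz":0,"spin":0.1,"grip":50},
    {"dx":6,"dy":1.6,"dz":0,"spin":0.2,"grip":50},
    {"dx":9,"dy":2.4,"dz":0,"spin":0.3,"grip":50},
    {"dx":12,"dy":3.2,"dz":0,"spin":0.4,"grip":50},
    {"dx":15,"dy":4,"dz":0,"spin":0.5,"grip":50},
    {"dx":18,"dy":5,"dz":-1,"spin":0.536,"grip":50},
    {"dx":21,"dy":5.8,"dz":-3,"spin":0.536,"grip":50},
    {"dx":24,"dy":6.6,"dz":-6,"spin":0.536,"grip":50},
    {"dx":24,"dy":6.6,"dz":-9,"spin":0.536,"grip":50},
    {"dx":24,"dy":6.6,"dz":-9,"spin":0.536,"grip":50},
  ],
)

```text
time_s: 15.32
tcp_pos: [0.6611, 0.2778, 0.0571]
eef_rot: [-179.9, -0.7, -159.8]
contact_force: [-1.7, -0.6, -1.5]
gripper_width: 0.0439
```

Run:
```python
import h; from meas import *
s=r.get_state(); print(s['tcp_pos'],s['eef_rot'],np.round(s['joints'],1))
im=snap('wrist','wr9'); h.WC=wcal()
# fit the stop being approached in the wrist picture: dark blob in front of the fingers
g=im.max(2); m=np.zeros_like(g); m[30:226,200:440]=1
d=((g<60)&(m>0)).astype(np.uint8); k,lab,st,_=cv2.connectedComponentsWithStats(d); print(st[1:][st[1:,4]>300])
p=h.px('wrist',[.6232,.266,.022]); print(p,h.px('wrist',[.667,.282,.022]))
row=lambda y:(np.where((g[y,240:400]<60))[0]+240); 
for y in (120,150,180,205): q=row(y); print(y,q.min() if len(q) else 0,q.max() if len(q) else 0)
snap('top','top9'); stops('top9',6)
for d in r.cut_out('timer','top')[:2]: print('timer',d['p'],d['extent'])
```

```text
[0.66113064 0.27783805 0.05707901] [-179.9017011    -0.67688697 -159.8225112 ] [ 3.82e+01  3.22e+01 -3.70e+00 -1.00e-01 -5.47e+01 -1.08e+02]
[[ 392   30   48   81 1873]
 [ 254   74   87  152 8147]]
[320.20331027 165.02262703] [319.72800209 233.28792752]
120 298 340
150 298 340
180 298 339
205 299 339
[277, 163] 0.81 [0.6303 0.1068] 37.3 0.014 good | [0.6275 0.1112] 27.4 0.286 mirrored | 
[224, 166] 0.81 [0.623  0.2656] 20.0 0.034 mirrored | [0.6269 0.2601] 34.4 0.255 good | 
[458, 190] 0.66 [ 0.5397 -0.284 ] 321.8 0.544 good | [ 0.5215 -0.3378] 29.2 0.544 mirrored | 
[146, 134] 0.61 [0.6331 0.4116] 76.8 0.773 good | [0.7835 0.4072] 205.5 0.773 mirrored | 
[199, 208] 0.55 [0.4999 0.3188] 199.0 0.021 good | [0.5016 0.3134] 188.0 0.255 mirrored | 
[369, 163] 0.38 [ 0.6444 -0.2549] 147.9 0.809 good | [ 0.6675 -0.2197] 166.2 0.809 mirrored | 
timer 0.69 [224.2, 247.5, 257.9, 284.8]
```

Request:
servo_tool(
  targets=[
    {"dx":0.7,"dy":0.25,"dz":-2,"spin":0,"grip":50},
    {"dx":0.7,"dy":0.25,"dz":-4,"spin":0,"grip":50},
    {"dx":0.7,"dy":0.25,"dz":-5,"spin":0,"grip":50},
    {"dx":0.7,"dy":0.25,"dz":-5.2,"spin":0,"grip":50},
    {"dx":0.7,"dy":0.25,"dz":-5.2,"spin":0,"grip":20},
    {"dx":0.7,"dy":0.25,"dz":-5.2,"spin":0,"grip":20},
    {"dx":0.7,"dy":0.25,"dz":-5.2,"spin":0,"grip":20},
    {"dx":0.7,"dy":0.25,"dz":-5.2,"spin":0,"grip":20},
    {"dx":0.7,"dy":0.25,"dz":-5.2,"spin":0,"grip":20},
    {"dx":0.7,"dy":0.25,"dz":-5.2,"spin":0,"grip":20},
  ],
  squeeze=3,
)

```text
time_s: 16.35
tcp_pos: [0.6719, 0.2834, 0.0154]
eef_rot: [180.0, 0.1, -159.7]
contact_force: [0.3, 0.5, 4.3]
gripper_width: 0.0281
```

Request:
servo_tool(
  targets=[
    {"dx":0,"dy":0,"dz":0.5,"spin":0,"grip":20},
    {"dx":0,"dy":0,"dz":1.5,"spin":0,"grip":20},
    {"dx":0,"dy":0,"dz":2.5,"spin":0,"grip":20},
    {"dx":0,"dy":0,"dz":3.7,"spin":0,"grip":20},
    {"dx":0,"dy":0,"dz":5,"spin":0,"grip":20},
    {"dx":0,"dy":0,"dz":6.4,"spin":0,"grip":20},
    {"dx":0,"dy":0,"dz":8,"spin":0,"grip":20},
    {"dx":0,"dy":0,"dz":9.5,"spin":0,"grip":20},
    {"dx":0,"dy":0,"dz":10.5,"spin":0,"grip":20},
    {"dx":0,"dy":0,"dz":10.5,"spin":0,"grip":20},
  ],
)

```text
time_s: 17.18
tcp_pos: [0.6726, 0.2837, 0.123]
eef_rot: [179.9, 0.3, -159.7]
contact_force: [-0.3, -0.1, -1.0]
gripper_width: 0.028
```

Run:
```python
from theta import *
print(theta(.107,.006,20.2,'wr10'),r.get_state()['tcp_pos'])
```

```text
(219, np.float64(105.16498464313976), array([-0.31997777,  0.44375104, -1.8051564 ]), 0.028316839994402696) [0.67191273 0.28341525 0.1211201 ]
```

Run:
```python
from theta import *
a=cv2.imread('pics/wr10.png')
b=snap('side','side10'); b=cv2.resize(b[100:230,200:408],(640,400))
cv2.imwrite('pics/c10.png',np.vstack([cv2.resize(a,(480,300)),cv2.resize(b,(480,300))]))
```

```text
(no output)
```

View pics/c10.png

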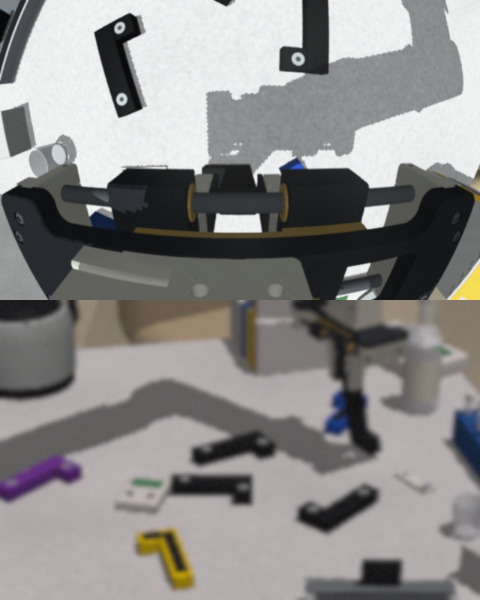

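Request:
servo_tool(
  targets=[
    {"dx":0,"dy":0,"dz":0,"spin":0,"grip":20},
    {"dx":0.5,"dy":-0.2,"dz":0,"spin":0,"grip":20},
    {"dx":1,"dy":-0.5,"dz":0,"spin":0,"grip":20},
    {"dx":1.6,"dy":-0.8,"dz":0,"spin":0,"grip":20},
    {"dx":2.1,"dy":-1.1,"dz":0,"spin":0,"grip":20},
    {"dx":2.25,"dy":-1.2,"dz":-0.3,"spin":0,"grip":20},
    {"dx":2.25,"dy":-1.2,"dz":-0.8,"spin":0,"grip":20},
    {"dx":2.25,"dy":-1.2,"dz":-1.3,"spin":0,"grip":20},
    {"dx":2.25,"dy":-1.2,"dz":-1.8,"spin":0,"grip":20},
    {"dx":2.25,"dy":-1.2,"dz":-2.1,"spin":0,"grip":20},
  ],
  squeeze=8,
)

```text
time_s: 18.12
tcp_pos: [0.6955, 0.2717, 0.1005]
eef_rot: [180.0, 0.3, -159.6]
contact_force: [-1.4, 0.7, 11.6]
gripper_width: 0.0277
```

Request:
servo_tool(
  targets=[
    {"dx":-0.84,"dy":-0.31,"dz":-0.25,"spin":0,"grip":20},
    {"dx":-1.82,"dy":-0.67,"dz":-0.65,"spin":0,"grip":20},
    {"dx":-2.76,"dy":-1.01,"dz":-1.2,"spin":0,"grip":20},
    {"dx":-3.64,"dy":-1.34,"dz":-1.8,"spin":0,"grip":20},
    {"dx":-4.45,"dy":-1.64,"dz":-2.5,"spin":0,"grip":20},
    {"dx":-5.19,"dy":-1.91,"dz":-3.3,"spin":0,"grip":20},
    {"dx":-5.85,"dy":-2.15,"dz":-4.15,"spin":0,"grip":20},
    {"dx":-6.42,"dy":-2.36,"dz":-5.1,"spin":0,"grip":20},
    {"dx":-6.9,"dy":-2.54,"dz":-6.1,"spin":0,"grip":20},
    {"dx":-7.27,"dy":-2.67,"dz":-7.15,"spin":0,"grip":20},
  ],
  squeeze=3,
)

```text
time_s: 18.95
tcp_pos: [0.6204, 0.2439, 0.0255]
eef_rot: [180.0, -0.0, -159.7]
contact_force: [-0.4, -0.3, 0.1]
gripper_width: 0.028
```

Run:
```python
from theta import *
a=snap('wrist','wr11'); print(r.get_state()['contact_force'],r.get_state()['gripper_width'])
b=snap('side','side11'); b=cv2.resize(b[100:230,200:408],(640,400))
cv2.imwrite('pics/c11.png',np.vstack([cv2.resize(a,(480,300)),cv2.resize(b,(480,300))]))
```

```text
[-1.61797453 -1.22378309 -2.77471038] 0.027933804270969975
```

View pics/c11.png

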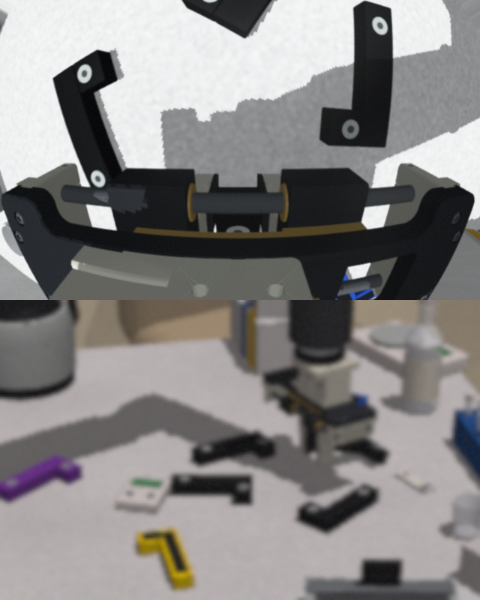

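Request:
servo_tool(
  targets=[
    {"dx":-0.26,"dy":-0.1,"dz":-1.0,"spin":0,"grip":20},
    {"dx":-0.4,"dy":-0.15,"dz":-1.8,"spin":0,"grip":20},
    {"dx":-0.48,"dy":-0.18,"dz":-2.0,"spin":0,"grip":20},
    {"dx":-0.48,"dy":-0.18,"dz":-2.1,"spin":0,"grip":20},
    {"dx":-0.48,"dy":-0.18,"dz":-2.1,"spin":0,"grip":20},
    {"dx":-0.48,"dy":-0.18,"dz":-2.1,"spin":0,"grip":50},
    {"dx":-0.48,"dy":-0.18,"dz":-2.1,"spin":0,"grip":50},
    {"dx":-0.48,"dy":-0.18,"dz":-2.1,"spin":0,"grip":50},
    {"dx":-0.48,"dy":-0.18,"dz":-2.1,"spin":0,"grip":50},
    {"dx":-0.48,"dy":-0.18,"dz":-2.1,"spin":0,"grip":50},
  ],
)

```text
time_s: 19.88
tcp_pos: [0.6163, 0.2424, 0.0059]
eef_rot: [180.0, 0.0, -159.7]
contact_force: [0.5, 0.1, 0.9]
gripper_width: 0.0435
```

Request:
servo_tool(
  targets=[
    {"dx":0,"dy":0,"dz":3,"spin":0,"grip":50},
    {"dx":0,"dy":0,"dz":6,"spin":0,"grip":50},
    {"dx":1,"dy":0.4,"dz":9,"spin":0,"grip":50},
    {"dx":3,"dy":1,"dz":12,"spin":0,"grip":50},
    {"dx":6,"dy":2,"dz":14,"spin":0,"grip":50},
    {"dx":8,"dy":2.8,"dz":14,"spin":0,"grip":50},
    {"dx":10,"dy":3.6,"dz":14,"spin":0,"grip":50},
    {"dx":10,"dy":3.6,"dz":14,"spin":0,"grip":50},
    {"dx":10,"dy":3.6,"dz":14,"spin":0,"grip":50},
    {"dx":10,"dy":3.6,"dz":14,"spin":0,"grip":50},
  ],
)

```text
time_s: 20.72
tcp_pos: [0.7155, 0.278, 0.1449]
eef_rot: [-180.0, -0.1, -159.7]
contact_force: [0.2, 0.2, -0.2]
gripper_width: 0.0441
```

```bash
cat > wst.py <<'E'
# stops seen by the wrist camera: dark blobs fitted with the L, good and mirrored
import h; from h import *
def wst(tag,zoff=lambda c:0.,roi=None,thr=60):
    im=snap('wrist',tag); h.WC=wcal(); res=[]
    for d in r.cut_out('stop1','wrist'):
        if d['p']<.3: continue
        k=im[d['mask']].astype(int)
        if np.median(k.max(1)-k.min(1))>30: continue
        l,t,rr,b=[int(v) for v in d['extent']]
        if t<2 or l<2 or rr>637: continue
        m=cv2.dilate(d['mask'].astype(np.uint8),np.ones((5,5)))
        e=((im.max(2)<thr)&(m>0)).astype(np.uint8); e=cv2.morphologyEx(e,cv2.MORPH_CLOSE,np.ones((13,13)))
        n,lab,st,_=cv2.connectedComponentsWithStats(e)
        if n<2: continue
        e=lab==(1+st[1:,4].argmax()); ys,xs=np.where(e); c=h.w('wrist',(xs.mean(),ys.mean()),.015); z=zoff(c)
        o=[]
        for fl in (False,True): o.append((*fit('wrist',e,L,z,z+.022,[[c[0],c[1],a] for a in np.arange(6)*np.pi/3],fl),fl))
        o.sort(key=lambda q:q[1]); p,f,fl=o[0]
        print('wrist',(l,t,rr,b),np.round(p[:2],4),round(np.degrees(p[2])%360,1),round(f,3),round(o[1][1],3),'mirrored' if fl else 'good')
E
python3 - <<'E'
from meas import *
snap('top','top12'); stops('top12',6)
from wst import *
wst('wr12')
E
```

```text
[245, 229] 0.95 [0.4542 0.2097] 168.5 0.043 good | [0.4535 0.2053] 159.8 0.282 mirrored | 
[220, 149] 0.87 [0.6622 0.26  ] 199.8 0.015 good | [0.6644 0.2534] 186.4 0.24 mirrored | 
[457, 190] 0.74 [ 0.5399 -0.2955] 315.4 0.579 good | [ 0.5217 -0.3386] 29.2 0.579 mirrored | 
[275, 163] 0.71 [0.6302 0.107 ] 37.4 0.013 good | [0.6274 0.1115] 25.0 0.284 mirrored | 
[198, 209] 0.68 [0.4992 0.3182] 198.8 0.029 good | [0.5015 0.3134] 186.9 0.266 mirrored | 
wrist (274, 67, 332, 198) [0.662  0.2596] 200.3 0.118 0.331 good
```

Request:
servo_tool(
  targets=[
    {"dx":-3.2,"dy":-1.1,"dz":-1,"spin":0,"grip":50},
    {"dx":-6.4,"dy":-2.2,"dz":-3,"spin":0,"grip":50},
    {"dx":-9.1,"dy":-3.2,"dz":-6,"spin":0,"grip":50},
    {"dx":-9.1,"dy":-3.2,"dz":-9,"spin":0,"grip":50},
    {"dx":-9.1,"dy":-3.2,"dz":-12,"spin":0,"grip":50},
    {"dx":-9.1,"dy":-3.2,"dz":-14,"spin":0,"grip":50},
    {"dx":-9.1,"dy":-3.2,"dz":-14,"spin":0,"grip":20},
    {"dx":-9.1,"dy":-3.2,"dz":-14,"spin":0,"grip":20},
    {"dx":-9.1,"dy":-3.2,"dz":-14,"spin":0,"grip":20},
    {"dx":-9.1,"dy":-3.2,"dz":-14,"spin":0,"grip":20},
  ],
  squeeze=50,
)

```text
time_s: 21.75
tcp_pos: [0.6259, 0.2469, 0.0074]
eef_rot: [180.0, 0.1, -159.7]
contact_force: [0.6, 0.5, -1.5]
gripper_width: 0.0276
```

Request:
servo_tool(
  targets=[
    {"dx":0,"dy":0,"dz":0,"spin":0,"grip":20},
    {"dx":0,"dy":0,"dz":0,"spin":0,"grip":20},
    {"dx":0,"dy":0,"dz":1.5,"spin":0,"grip":20},
    {"dx":0,"dy":0,"dz":4,"spin":0,"grip":20},
    {"dx":0,"dy":0,"dz":7,"spin":0,"grip":20},
    {"dx":0,"dy":0,"dz":10,"spin":0,"grip":20},
    {"dx":0,"dy":-2,"dz":13,"spin":-0.1,"grip":20},
    {"dx":-0.5,"dy":-5,"dz":15,"spin":-0.2,"grip":20},
    {"dx":-1,"dy":-8.5,"dz":15,"spin":-0.3,"grip":20},
    {"dx":-1.5,"dy":-12,"dz":15,"spin":-0.4,"grip":20},
  ],
)

```text
time_s: 22.58
tcp_pos: [0.6104, 0.1259, 0.1578]
eef_rot: [179.9, 0.2, 177.2]
contact_force: [0.6, -0.1, -1.9]
gripper_width: 0.0276
```

Run:
```python
from theta import *
a=snap('wrist','wr13'); s=r.get_state(); print(s['contact_force'],s['gripper_width'],s['moment'])
h.WC=wcal(); g=np.array(s['tcp_pos'])+[0,0,.008]; y=np.radians(s['eef_rot'][2]); ux=np.array([np.cos(y),np.sin(y),0])
print([np.round(h.px('wrist',g+ux*t)) for t in (.02,-.1)])
print([np.round(h.px('wrist',g+ux*.02*np.cos(q)-np.array([0,0,.02*np.sin(q)])+[0,0,.011])) for q in (0,.3,.6)])
cv2.imwrite('pics/c13.png',cv2.resize(a,(480,300)))
```

```text
[-3.18178555 -4.11591996 -4.27856725] 0.027342949569689343 [-0.74243262  0.87431619 -0.03983849]
[array([317., 218.]), array([317., 381.])]
[array([317., 225.]), array([317., 223.]), array([317., 224.])]
```

View pics/c13.png

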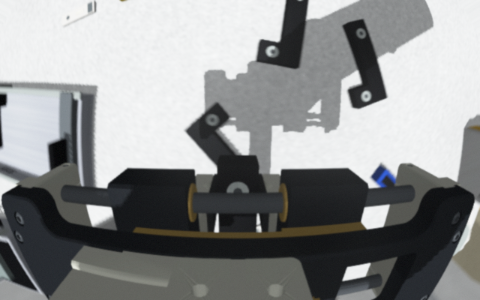

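Request:
servo_tool(
  targets=[
    {"dx":-0.5,"dy":-3.5,"dz":0,"spin":-0.05,"grip":20},
    {"dx":-1,"dy":-7.2,"dz":0,"spin":-0.1,"grip":20},
    {"dx":-1.6,"dy":-11,"dz":0,"spin":-0.143,"grip":20},
    {"dx":-2.3,"dy":-15,"dz":0,"spin":-0.143,"grip":20},
    {"dx":-3,"dy":-19,"dz":0,"spin":-0.143,"grip":20},
    {"dx":-3.6,"dy":-23,"dz":0,"spin":-0.143,"grip":20},
    {"dx":-4.2,"dy":-27,"dz":0,"spin":-0.143,"grip":20},
    {"dx":-4.8,"dy":-31,"dz":0,"spin":-0.143,"grip":20},
    {"dx":-5.4,"dy":-35,"dz":0,"spin":-0.143,"grip":20},
    {"dx":-6,"dy":-39,"dz":0,"spin":-0.143,"grip":20},
  ],
)

```text
time_s: 23.47
tcp_pos: [0.5493, -0.2655, 0.1561]
eef_rot: [180.0, 0.0, 169.2]
contact_force: [1.4, -0.7, -1.9]
gripper_width: 0.0273
```

Request:
servo_tool(
  targets=[
    {"dx":-0.4,"dy":-2.5,"dz":0,"spin":0,"grip":20},
    {"dx":-0.8,"dy":-5,"dz":0,"spin":0,"grip":20},
    {"dx":-0.8,"dy":-5.4,"dz":0,"spin":0,"grip":20},
    {"dx":-0.8,"dy":-5.4,"dz":0,"spin":0,"grip":20},
    {"dx":-0.8,"dy":-5.4,"dz":-2,"spin":0,"grip":20},
    {"dx":-0.8,"dy":-5.4,"dz":-4,"spin":0,"grip":20},
    {"dx":-0.8,"dy":-5.4,"dz":-6,"spin":0,"grip":20},
    {"dx":-0.8,"dy":-5.4,"dz":-7,"spin":0,"grip":20},
    {"dx":-0.8,"dy":-5.4,"dz":-7,"spin":0,"grip":20},
    {"dx":-0.8,"dy":-5.4,"dz":-7,"spin":0,"grip":20},
  ],
)

```text
time_s: 24.3
tcp_pos: [0.5424, -0.317, 0.0858]
eef_rot: [-180.0, -0.0, 169.3]
contact_force: [0.1, -0.3, -0.5]
gripper_width: 0.0273
```

Run:
```python
from theta import *
a=snap('wrist','wr14'); b=snap('side','side14'); s=r.get_state(); print(s['tcp_pos'],s['eef_rot'],s['contact_force'])
b=cv2.resize(b[200:330,300:508],(640,400))
cv2.imwrite('pics/c14.png',np.vstack([a[:,:],b])[:,:].astype(np.uint8) if 0 else np.vstack([cv2.resize(a[80:330,60:460],(480,300)),cv2.resize(b,(480,300))]))
```

```text
[ 0.54318414 -0.31756034  0.08697152] [-1.79976253e+02  1.10811524e-01  1.69268247e+02] [ 0.18018423 -0.35650623 -1.34092759]
```

View pics/c14.png

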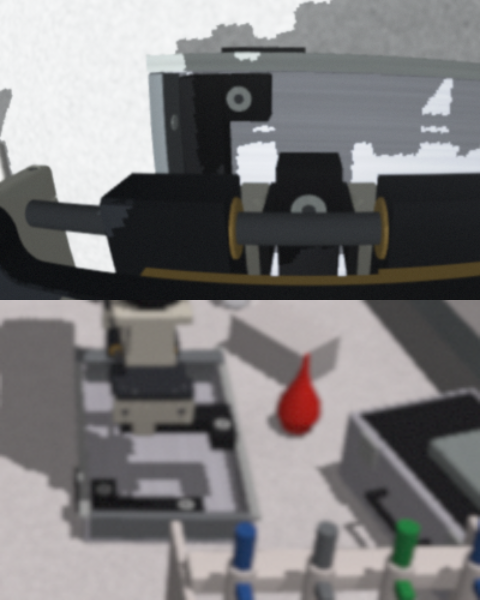

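```bash
cat >> h.py <<'E'
TA=np.radians(-11.0);TC=np.array([.5776,-.2609]);ex=np.array([np.cos(TA),np.sin(TA)]); ey=np.array([-np.sin(TA),np.cos(TA)])
def toT(q): return np.round(np.array([(q[:2]-TC)@ex,(q[:2]-TC)@ey])*1000,1)
def toW(x,y): return np.round(TC+ex*x/1000+ey*y/1000,4)
E
python3 - <<'E'
import h; from h import *
h.WC=wcal()
q=lambda u,v,z:toT(h.w('wrist',(60+u/1.2,80+v/1.2),z))
for n,u,v,z in [('toe out',272,72,.027),('toe in',272,120,.027),('inner corner',232,120,.027),('screw',238,98,.027),('wall outer top',300,53,.037),('wall inner top L',180,73,.037),('wall inner mid',400,69,.037)]: print(n,q(u,v,z))
s=r.get_state(); print('tcp T',toT(np.array(s['tcp_pos'])))
g=s['tcp_pos'][2]+.013
for u,v in((280,153),(342,153)): print('held end',q(u,v,g+.008))
E
```

```text
toe out [-77.4 -83.8]
toe in [-48.6 -84.2]
inner corner [ -48.7 -108.7]
screw [ -62.1 -104.5]
wall outer top [-88.8 -67.3]
wall inner top L [ -78.8 -137. ]
wall inner mid [-81.  -10.5]
tcp T [-23.  -62.2]
held end [-52.2 -73.4]
held end [-52.3 -49.6]
```

Request:
servo_tool(
  targets=[
    {"dx":0,"dy":0,"dz":-1.5,"spin":0,"grip":20},
    {"dx":0,"dy":0,"dz":-3,"spin":0,"grip":20},
    {"dx":0,"dy":0,"dz":-4.5,"spin":0,"grip":20},
    {"dx":0,"dy":0,"dz":-5.8,"spin":0,"grip":20},
    {"dx":0,"dy":0,"dz":-6.6,"spin":0,"grip":20},
    {"dx":0,"dy":0,"dz":-7,"spin":0,"grip":20},
    {"dx":0,"dy":0,"dz":-7.3,"spin":0,"grip":20},
    {"dx":0,"dy":0,"dz":-7.4,"spin":0,"grip":20},
    {"dx":0,"dy":0,"dz":-7.4,"spin":0,"grip":20},
    {"dx":0,"dy":0,"dz":-7.4,"spin":0,"grip":20},
  ],
)

```text
time_s: 25.23
tcp_pos: [0.5427, -0.3178, 0.0124]
eef_rot: [-180.0, 0.1, 169.2]
contact_force: [-0.1, -0.3, -1.1]
gripper_width: 0.0275
```

Request:
servo_tool(
  targets=[
    {"dx":-0.08,"dy":-0.4,"dz":0,"spin":0,"grip":20},
    {"dx":-0.17,"dy":-0.85,"dz":0,"spin":0,"grip":20},
    {"dx":-0.25,"dy":-1.3,"dz":0,"spin":0,"grip":20},
    {"dx":-0.33,"dy":-1.7,"dz":0,"spin":0,"grip":20},
    {"dx":-0.41,"dy":-2.1,"dz":0,"spin":0,"grip":20},
    {"dx":-0.46,"dy":-2.35,"dz":0,"spin":0,"grip":20},
    {"dx":-0.46,"dy":-2.35,"dz":0,"spin":0,"grip":20},
    {"dx":-0.34,"dy":-1.75,"dz":0,"spin":0,"grip":20},
    {"dx":-0.34,"dy":-1.75,"dz":0,"spin":0,"grip":45},
    {"dx":-0.34,"dy":-1.75,"dz":0,"spin":0,"grip":45},
  ],
)

```text
time_s: 26.07
tcp_pos: [0.5383, -0.3348, 0.0112]
eef_rot: [180.0, -0.1, 169.2]
contact_force: [0.5, 0.0, 0.4]
gripper_width: 0.0359
```

Request:
servo_tool(
  targets=[
    {"dx":0,"dy":0,"dz":0,"spin":0,"grip":45},
    {"dx":0,"dy":0,"dz":2,"spin":0,"grip":45},
    {"dx":0,"dy":0,"dz":5,"spin":0,"grip":45},
    {"dx":0,"dy":0,"dz":9,"spin":0,"grip":45},
    {"dx":0,"dy":2,"dz":12,"spin":0.1,"grip":45},
    {"dx":1,"dy":5,"dz":14,"spin":0.2,"grip":45},
    {"dx":2,"dy":9,"dz":14,"spin":0.3,"grip":50},
    {"dx":3,"dy":13,"dz":14,"spin":0.4,"grip":50},
    {"dx":4,"dy":17,"dz":14,"spin":0.5,"grip":50},
    {"dx":5,"dy":21,"dz":14,"spin":0.6,"grip":50},
  ],
)

```text
time_s: 26.9
tcp_pos: [0.5885, -0.1233, 0.1516]
eef_rot: [180.0, -0.0, -156.1]
contact_force: [1.1, -0.2, 0.3]
gripper_width: 0.0439
```

Request:
servo_tool(
  targets=[
    {"dx":1,"dy":4,"dz":0,"spin":0.1,"grip":50},
    {"dx":2,"dy":8,"dz":0,"spin":0.2,"grip":50},
    {"dx":3,"dy":12,"dz":0,"spin":0.241,"grip":50},
    {"dx":4.2,"dy":16,"dz":0,"spin":0.241,"grip":50},
    {"dx":5.4,"dy":20,"dz":0,"spin":0.241,"grip":50},
    {"dx":6.5,"dy":23,"dz":-1,"spin":0.241,"grip":50},
    {"dx":7.5,"dy":25.7,"dz":-3,"spin":0.241,"grip":50},
    {"dx":7.5,"dy":25.7,"dz":-6,"spin":0.241,"grip":50},
    {"dx":7.5,"dy":25.7,"dz":-9,"spin":0.241,"grip":50},
    {"dx":7.5,"dy":25.7,"dz":-9,"spin":0.241,"grip":50},
  ],
)

```text
time_s: 27.73
tcp_pos: [0.6593, 0.1312, 0.0545]
eef_rot: [179.8, -0.6, -142.6]
contact_force: [-1.7, -0.9, -1.9]
gripper_width: 0.0438
```

Run:
```python
from meas import *
from wst import *
wst('wr15'); snap('top','top15'); stops('top15',6); print(r.get_state()['tcp_pos'],r.get_state()['eef_rot'])
```

```text
wrist (287, 69, 383, 258) [0.6328 0.106 ] 37.6 0.097 0.174 good
wrist (558, 134, 616, 238) [0.4983 0.3242] 200.6 0.189 0.213 good
wrist (476, 34, 596, 133) [0.4532 0.2107] 168.7 0.079 0.306 good
[453, 176] 0.86 [ 0.5866 -0.2971] 78.2 0.533 mirrored | [ 0.6136 -0.3028] 76.9 0.579 good | 
[245, 229] 0.77 [0.4544 0.21  ] 169.5 0.05 good | [0.4537 0.2065] 161.0 0.29 mirrored | 
[280, 165] 0.73 [0.6298 0.106 ] 36.5 0.057 good | [0.6256 0.1108] 22.3 0.324 mirrored | 
[198, 209] 0.65 [0.4999 0.3184] 198.8 0.042 good | [0.5021 0.3134] 186.8 0.293 mirrored | 
[460, 191] 0.57 [ 0.5471 -0.286 ] 321.8 0.443 good | [ 0.5471 -0.286 ] 321.8 0.443 mirrored | 
[0.66485589 0.1318534  0.06349387] [-1.79944044e+02  1.14013533e-01 -1.42591607e+02]
```

Request:
servo_tool(
  targets=[
    {"dx":0,"dy":0,"dz":-2,"spin":0,"grip":50},
    {"dx":0,"dy":0,"dz":-4,"spin":0,"grip":50},
    {"dx":0,"dy":0,"dz":-5.3,"spin":0,"grip":50},
    {"dx":0,"dy":0,"dz":-5.7,"spin":0,"grip":50},
    {"dx":0,"dy":0,"dz":-5.7,"spin":0,"grip":20},
    {"dx":0,"dy":0,"dz":-5.7,"spin":0,"grip":20},
    {"dx":0,"dy":0,"dz":-5.7,"spin":0,"grip":20},
    {"dx":0,"dy":0,"dz":-5.7,"spin":0,"grip":20},
    {"dx":0,"dy":0,"dz":-5.7,"spin":0,"grip":20},
    {"dx":0,"dy":0,"dz":-5.7,"spin":0,"grip":20},
  ],
  squeeze=50,
)

```text
time_s: 28.77
tcp_pos: [0.6646, 0.1322, 0.006]
eef_rot: [-180.0, 0.1, -142.6]
contact_force: [-0.9, -0.8, 5.8]
gripper_width: 0.0278
```

Request:
servo_tool(
  targets=[
    {"dx":0,"dy":0,"dz":0,"spin":0,"grip":20},
    {"dx":0,"dy":0,"dz":1.5,"spin":0,"grip":20},
    {"dx":0,"dy":0,"dz":4,"spin":0,"grip":20},
    {"dx":0,"dy":0,"dz":7,"spin":0,"grip":20},
    {"dx":0,"dy":0,"dz":10,"spin":0,"grip":20},
    {"dx":0,"dy":-1,"dz":13,"spin":-0.1,"grip":20},
    {"dx":-1,"dy":-3.5,"dz":15,"spin":-0.2,"grip":20},
    {"dx":-2,"dy":-7,"dz":15,"spin":-0.3,"grip":20},
    {"dx":-3,"dy":-10.5,"dz":15,"spin":-0.4,"grip":20},
    {"dx":-4,"dy":-14,"dz":15,"spin":-0.5,"grip":20},
  ],
)

```text
time_s: 29.6
tcp_pos: [0.6229, -0.009, 0.155]
eef_rot: [180.0, 0.0, -171.5]
contact_force: [0.8, -0.8, -2.1]
gripper_width: 0.0274
```

Run:
```python
from h import *
s=r.get_state(); print(s['tcp_pos'],s['eef_rot'],s['contact_force'],s['gripper_width']); print('A2 grip target',toW(-17+42.7,-10), 'after push',toW(25.7,-57))
```

```text
[ 0.62287552 -0.00903586  0.15504937] [ 1.79966931e+02  4.33101741e-02 -1.71485673e+02] [ 0.84036924 -0.79478556 -2.05555902] 0.027416473974289528
A2 grip target [ 0.6009 -0.2756] after push [ 0.592  -0.3218]
```

Request:
servo_tool(
  targets=[
    {"dx":-0.3,"dy":-3.5,"dz":0,"spin":-0.08,"grip":20},
    {"dx":-0.6,"dy":-7,"dz":0,"spin":-0.16,"grip":20},
    {"dx":-1,"dy":-11,"dz":0,"spin":-0.24,"grip":20},
    {"dx":-1.4,"dy":-15,"dz":0,"spin":-0.34,"grip":20},
    {"dx":-1.7,"dy":-19,"dz":0,"spin":-0.34,"grip":20},
    {"dx":-2,"dy":-23,"dz":0,"spin":-0.34,"grip":20},
    {"dx":-2.3,"dy":-26,"dz":0,"spin":-0.34,"grip":20},
    {"dx":-2.4,"dy":-27.6,"dz":0,"spin":-0.34,"grip":20},
    {"dx":-2.4,"dy":-27.6,"dz":-2,"spin":-0.34,"grip":20},
    {"dx":-2.4,"dy":-27.6,"dz":-5,"spin":-0.34,"grip":20},
  ],
)

```text
time_s: 30.43
tcp_pos: [0.6013, -0.2864, 0.107]
eef_rot: [-180.0, 0.4, 169.2]
contact_force: [1.3, -0.1, -2.8]
gripper_width: 0.0272
```

Run:
```python
import h; from h import *
a=snap('wrist','wr16'); b=snap('side','side16'); s=r.get_state(); print(s['tcp_pos'],s['eef_rot'],s['contact_force'],toT(s['tcp_pos']))
b=cv2.resize(b[200:330,300:508],(640,400))
cv2.imwrite('pics/c16.png',np.vstack([cv2.resize(a[60:310,60:460],(480,300)),cv2.resize(b,(480,300))]))
```

```text
[ 0.59604247 -0.28347741  0.09964595] [179.91438712  -0.48255748 169.15141081] [-0.56154719  0.92257185 -2.82396816] [ 22.4 -18.6]
```

View pics/c16.png

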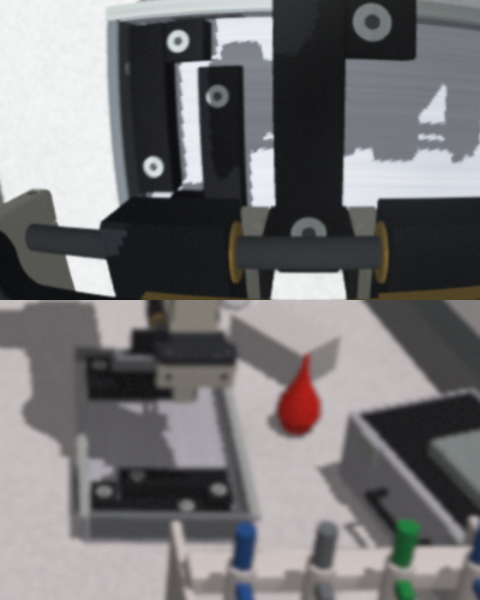

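Request:
servo_tool(
  targets=[
    {"dx":0.4,"dy":-0.1,"dz":0,"spin":0,"grip":20},
    {"dx":0.4,"dy":-0.1,"dz":0,"spin":0,"grip":20},
    {"dx":0.4,"dy":-0.1,"dz":-2,"spin":0,"grip":20},
    {"dx":0.4,"dy":-0.1,"dz":-4,"spin":0,"grip":20},
    {"dx":0.4,"dy":-0.1,"dz":-5,"spin":0,"grip":20},
    {"dx":0.4,"dy":-0.1,"dz":-5,"spin":0,"grip":20},
    {"dx":0.4,"dy":-0.1,"dz":-5,"spin":0,"grip":20},
    {"dx":0.4,"dy":-0.1,"dz":-5,"spin":0,"grip":20},
    {"dx":0.4,"dy":-0.1,"dz":-5,"spin":0,"grip":20},
    {"dx":0.4,"dy":-0.1,"dz":-5,"spin":0,"grip":20},
  ],
)

```text
time_s: 31.37
tcp_pos: [0.6045, -0.2853, 0.0559]
eef_rot: [-180.0, 0.1, 169.3]
contact_force: [0.6, 0.3, -1.1]
gripper_width: 0.0274
```

Run:
```python
import h; from h import *
s=r.get_state(); print(s['tcp_pos'],s['eef_rot'],s['contact_force'],toT(s['tcp_pos']))
```

```text
[ 0.60447142 -0.28530164  0.05587928] [-1.79994555e+02  1.11375254e-01  1.69286842e+02] [ 0.58863871  0.33240569 -1.0807103 ] [ 31.  -18.8]
```

Request:
servo_tool(
  targets=[
    {"dx":-0.35,"dy":0.1,"dz":-1,"spin":0,"grip":20},
    {"dx":-0.35,"dy":0.1,"dz":-2,"spin":0,"grip":20},
    {"dx":-0.35,"dy":0.1,"dz":-3,"spin":0,"grip":20},
    {"dx":-0.35,"dy":0.1,"dz":-4,"spin":0,"grip":20},
    {"dx":-0.35,"dy":0.1,"dz":-4.4,"spin":0,"grip":20},
    {"dx":-0.35,"dy":0.1,"dz":-4.4,"spin":0,"grip":20},
    {"dx":-0.45,"dy":-0.4,"dz":-4.4,"spin":0,"grip":20},
    {"dx":-0.55,"dy":-0.9,"dz":-4.4,"spin":0,"grip":20},
    {"dx":-0.65,"dy":-1.4,"dz":-4.4,"spin":0,"grip":20},
    {"dx":-0.65,"dy":-1.4,"dz":-4.4,"spin":0,"grip":20},
  ],
)

```text
time_s: 32.2
tcp_pos: [0.598, -0.2999, 0.0108]
eef_rot: [-180.0, 0.1, 169.3]
contact_force: [-0.4, -0.7, 5.1]
gripper_width: 0.0276
```

Run:
```python
import h; from h import *
s=r.get_state(); print(s['tcp_pos'],s['eef_rot'],s['contact_force'],toT(s['tcp_pos']))
```

```text
[ 0.59804622 -0.29985798  0.0108054 ] [-1.79979390e+02  8.30242149e-02  1.69281545e+02] [-0.41962957 -0.72921452  5.08882212] [ 27.5 -34.3]
```

Request:
servo_tool(
  targets=[
    {"dx":-0.08,"dy":-0.4,"dz":0.05,"spin":0,"grip":20},
    {"dx":-0.16,"dy":-0.8,"dz":0.05,"spin":0,"grip":20},
    {"dx":-0.24,"dy":-1.2,"dz":0.05,"spin":0,"grip":20},
    {"dx":-0.31,"dy":-1.6,"dz":0.05,"spin":0,"grip":20},
    {"dx":-0.37,"dy":-1.9,"dz":0.05,"spin":0,"grip":20},
    {"dx":-0.4,"dy":-2.1,"dz":0.05,"spin":0,"grip":20},
    {"dx":-0.42,"dy":-2.16,"dz":0.05,"spin":0,"grip":20},
    {"dx":-0.42,"dy":-2.16,"dz":0.05,"spin":0,"grip":20},
    {"dx":-0.36,"dy":-1.85,"dz":0.05,"spin":0,"grip":20},
    {"dx":-0.3,"dy":-1.55,"dz":0.05,"spin":0,"grip":20},
  ],
)

```text
time_s: 33.03
tcp_pos: [0.5938, -0.3148, 0.0109]
eef_rot: [-180.0, -0.0, 169.3]
contact_force: [-0.5, -1.1, 0.9]
gripper_width: 0.0275
```

Request:
servo_tool(
  targets=[
    {"dx":0,"dy":0,"dz":0,"spin":0,"grip":45},
    {"dx":0,"dy":0,"dz":0,"spin":0,"grip":45},
    {"dx":0,"dy":0,"dz":0,"spin":0,"grip":45},
    {"dx":0,"dy":0,"dz":2,"spin":0,"grip":45},
    {"dx":0,"dy":0,"dz":5,"spin":0,"grip":45},
    {"dx":0,"dy":0,"dz":9,"spin":0,"grip":45},
    {"dx":-1,"dy":2,"dz":12,"spin":0,"grip":50},
    {"dx":-2,"dy":5,"dz":14,"spin":0,"grip":50},
    {"dx":-3,"dy":8.5,"dz":14,"spin":0,"grip":50},
    {"dx":-4,"dy":12,"dz":14,"spin":0,"grip":50},
  ],
)

```text
time_s: 33.87
tcp_pos: [0.5544, -0.1939, 0.1528]
eef_rot: [180.0, 0.2, 169.2]
contact_force: [1.0, 0.6, -0.6]
gripper_width: 0.0437
```

Run:
```python
import h; from h import *
from meas import *
from wst import *
wst('wr17',lambda c:.005 if c[1]<-.05 else 0.)
snap('top','top17'); stops('top17',6); s=r.get_state(); print(s['tcp_pos'],s['eef_rot'])
```

```text
wrist (119, 149, 177, 231) [ 0.5317 -0.386 ] 345.0 0.149 0.299 good
wrist (191, 146, 251, 226) [ 0.5501 -0.2994] 347.8 0.3 0.309 good
wrist (579, 21, 610, 113) [0.4497 0.219 ] 168.9 0.104 0.298 good
wrist (110, 134, 422, 307) [ 0.4045 -0.3299] 76.4 0.782 0.782 good
[197, 209] 0.85 [0.4994 0.3184] 198.8 0.061 good | [0.5008 0.3136] 187.6 0.309 mirrored | 
[459, 191] 0.84 [ 0.526  -0.3446] 29.2 0.634 good | [ 0.513  -0.3576] 44.7 0.634 mirrored | 
[458, 179] 0.82 [ 0.4422 -0.3863] 32.0 0.766 good | [ 0.4805 -0.3989] 35.8 0.766 mirrored | 
[428, 200] 0.56 [ 0.5112 -0.2568] 286.5 0.602 good | [ 0.5135 -0.2539] 281.9 0.614 mirrored | 
[243, 227] 0.56 [0.4541 0.2104] 169.3 0.094 good | [0.4545 0.2082] 164.2 0.308 mirrored | 
[ 0.55430939 -0.19372336  0.15174122] [1.79993958e+02 5.88830519e-02 1.69398546e+02]
```

Request:
servo_tool(
  targets=[
    {"dx":-1.2,"dy":4,"dz":0,"spin":0,"grip":50},
    {"dx":-2.5,"dy":8,"dz":0,"spin":0,"grip":50},
    {"dx":-3.8,"dy":12,"dz":0,"spin":0,"grip":50},
    {"dx":-5,"dy":16,"dz":0,"spin":0,"grip":50},
    {"dx":-6.3,"dy":20,"dz":0,"spin":0,"grip":50},
    {"dx":-7.5,"dy":24,"dz":0,"spin":0,"grip":50},
    {"dx":-8.8,"dy":28,"dz":0,"spin":0,"grip":50},
    {"dx":-10,"dy":32,"dz":0,"spin":0,"grip":50},
    {"dx":-11.3,"dy":35.5,"dz":0,"spin":0,"grip":50},
    {"dx":-12.4,"dy":38.5,"dz":0,"spin":0,"grip":50},
  ],
)

```text
time_s: 34.9
tcp_pos: [0.43, 0.1923, 0.1512]
eef_rot: [180.0, 0.0, 169.3]
contact_force: [0.7, 0.6, -0.9]
gripper_width: 0.0435
```

Request:
servo_tool(
  targets=[
    {"dx":-0.6,"dy":1.5,"dz":0,"spin":0,"grip":50},
    {"dx":-1,"dy":2.5,"dz":0,"spin":0,"grip":50},
    {"dx":-1,"dy":2.5,"dz":0,"spin":0,"grip":50},
    {"dx":-1,"dy":2.5,"dz":-2,"spin":0,"grip":50},
    {"dx":-1,"dy":2.5,"dz":-5,"spin":0,"grip":50},
    {"dx":-1,"dy":2.5,"dz":-7,"spin":0,"grip":50},
    {"dx":-1,"dy":2.5,"dz":-8,"spin":0,"grip":50},
    {"dx":-1,"dy":2.5,"dz":-8,"spin":0,"grip":50},
    {"dx":-1,"dy":2.5,"dz":-8,"spin":0,"grip":50},
    {"dx":-1,"dy":2.5,"dz":-8,"spin":0,"grip":50},
  ],
)

```text
time_s: 35.73
tcp_pos: [0.4211, 0.2151, 0.0718]
eef_rot: [180.0, 0.0, 169.2]
contact_force: [0.5, -0.4, 0.1]
gripper_width: 0.0441
```

Run:
```python
import h; from h import *
from meas import *
from wst import *
wst('wr18')
snap('top','top18'); stops('top18',6); s=r.get_state(); print(s['tcp_pos'],s['eef_rot'])
d=[x for x in r.cut_out('timer','wrist')][:1]
for x in d: print(x['p'],x['extent'])
print(h.px('wrist',[*s['tcp_pos'][:2],.022]))
```

```text
wrist (413, 209, 446, 226) [0.3974 0.3892] 320.2 0.889 0.889 good
wrist (269, 177, 339, 310) [0.4556 0.2092] 169.0 0.106 0.106 mirrored
[459, 179] 0.96 [ 0.6255 -0.3729] 170.2 0.401 mirrored | [ 0.6291 -0.3716] 174.3 0.43 good | 
[246, 215] 0.93 [0.4866 0.2206] 279.9 0.456 good | [0.4872 0.2207] 279.2 0.457 mirrored | 
[198, 196] 0.86 [0.5459 0.3664] 64.8 0.416 mirrored | [0.5537 0.3653] 81.5 0.461 good | 
[429, 184] 0.73 [ 0.5534 -0.3055] 348.7 0.043 good | [ 0.5556 -0.3019] 340.1 0.276 mirrored | 
[457, 190] 0.61 [ 0.4726 -0.3499] 13.4 0.735 good | [ 0.4483 -0.3179] 334.7 0.735 mirrored | 
[0.42070551 0.21563005 0.07191822] [1.79913732e+02 5.08415847e-02 1.69263681e+02]
0.64 [222.7, 73.9, 343.0, 179.7]
[317.1742496  218.01298468]
```

Request:
servo_tool(
  targets=[
    {"dx":0,"dy":0,"dz":-2,"spin":0,"grip":50},
    {"dx":0,"dy":0,"dz":-4,"spin":0,"grip":50},
    {"dx":0,"dy":0,"dz":-6,"spin":0,"grip":50},
    {"dx":0,"dy":0,"dz":-6.6,"spin":0,"grip":50},
    {"dx":0,"dy":0,"dz":-6.6,"spin":0,"grip":20},
    {"dx":0,"dy":0,"dz":-6.6,"spin":0,"grip":20},
    {"dx":0,"dy":0,"dz":-6.6,"spin":0,"grip":20},
    {"dx":0,"dy":0,"dz":-6.6,"spin":0,"grip":20},
    {"dx":0,"dy":0,"dz":-6.6,"spin":0,"grip":20},
    {"dx":0,"dy":0,"dz":-6.6,"spin":0,"grip":20},
  ],
  squeeze=50,
)

```text
time_s: 36.82
tcp_pos: [0.4208, 0.216, 0.0061]
eef_rot: [179.9, 0.1, 169.3]
contact_force: [-2.0, -0.3, 7.1]
gripper_width: 0.0277
```

Request:
servo_tool(
  targets=[
    {"dx":0,"dy":0,"dz":0,"spin":0,"grip":20},
    {"dx":0,"dy":0,"dz":1.5,"spin":0,"grip":20},
    {"dx":0,"dy":0,"dz":4,"spin":0,"grip":20},
    {"dx":0,"dy":0,"dz":7,"spin":0,"grip":20},
    {"dx":0,"dy":0,"dz":10,"spin":0,"grip":20},
    {"dx":0.5,"dy":-1.5,"dz":13,"spin":0,"grip":20},
    {"dx":1.3,"dy":-4,"dz":15,"spin":0,"grip":20},
    {"dx":2.5,"dy":-7.5,"dz":15,"spin":0,"grip":20},
    {"dx":3.7,"dy":-11,"dz":15,"spin":0,"grip":20},
    {"dx":5,"dy":-15,"dz":15,"spin":0,"grip":20},
  ],
)

```text
time_s: 37.65
tcp_pos: [0.4702, 0.0649, 0.1561]
eef_rot: [179.9, 0.1, 169.4]
contact_force: [0.7, 0.8, -1.2]
gripper_width: 0.0274
```

Run:
```python
from h import *
s=r.get_state(); print(s['tcp_pos'],s['eef_rot'],s['contact_force'],s['gripper_width']); print(toW(19-34.2,12),toW(19-34.2,-29))
```

```text
[0.4702472  0.06488498 0.15613006] [1.79895779e+02 8.58784830e-02 1.69359135e+02] [ 0.70330722  0.7961777  -1.19539245] 0.027447271851683688
[ 0.565  -0.2462] [ 0.5571 -0.2865]
```

Request:
servo_tool(
  targets=[
    {"dx":1.1,"dy":-3.8,"dz":0,"spin":0,"grip":20},
    {"dx":2.3,"dy":-7.7,"dz":0,"spin":0,"grip":20},
    {"dx":3.4,"dy":-11.6,"dz":0,"spin":0,"grip":20},
    {"dx":4.6,"dy":-15.5,"dz":0,"spin":0,"grip":20},
    {"dx":5.7,"dy":-19.4,"dz":0,"spin":0,"grip":20},
    {"dx":6.9,"dy":-23.3,"dz":0,"spin":0,"grip":20},
    {"dx":8,"dy":-27,"dz":0,"spin":0,"grip":20},
    {"dx":9,"dy":-30,"dz":0,"spin":0,"grip":20},
    {"dx":9.35,"dy":-31.8,"dz":0,"spin":0,"grip":20},
    {"dx":9.35,"dy":-31.8,"dz":0,"spin":0,"grip":20},
  ],
)

```text
time_s: 38.48
tcp_pos: [0.5635, -0.2557, 0.1544]
eef_rot: [-180.0, -0.1, 169.1]
contact_force: [1.0, 0.1, -1.3]
gripper_width: 0.0277
```

Request:
servo_tool(
  targets=[
    {"dx":0,"dy":0,"dz":-1,"spin":0,"grip":20},
    {"dx":0,"dy":0,"dz":-3,"spin":0,"grip":20},
    {"dx":0,"dy":0,"dz":-5,"spin":0,"grip":20},
    {"dx":0,"dy":0,"dz":-7,"spin":0,"grip":20},
    {"dx":0,"dy":0,"dz":-8.5,"spin":0,"grip":20},
    {"dx":0,"dy":0,"dz":-9,"spin":0,"grip":20},
    {"dx":0,"dy":0,"dz":-9,"spin":0,"grip":20},
    {"dx":0,"dy":0,"dz":-9,"spin":0,"grip":20},
    {"dx":0,"dy":0,"dz":-9,"spin":0,"grip":20},
    {"dx":0,"dy":0,"dz":-9,"spin":0,"grip":20},
  ],
)

```text
time_s: 39.32
tcp_pos: [0.5644, -0.2522, 0.0663]
eef_rot: [180.0, 0.1, 169.3]
contact_force: [-0.5, -0.1, -2.1]
gripper_width: 0.0276
```

Run:
```python
from h import *
s=r.get_state(); print(s['tcp_pos'],s['eef_rot'],s['contact_force'],s['gripper_width'],toT(s['tcp_pos']))
```

```text
[ 0.56435617 -0.25218399  0.06630825] [1.79998249e+02 1.15904575e-01 1.69298604e+02] [-0.48123108 -0.10444739 -2.07062803] 0.027606554670275944 [-14.7   6. ]
```

Request:
servo_tool(
  targets=[
    {"dx":0,"dy":0,"dz":-1.5,"spin":0,"grip":20},
    {"dx":0,"dy":0,"dz":-3,"spin":0,"grip":20},
    {"dx":0,"dy":0,"dz":-4.5,"spin":0,"grip":20},
    {"dx":0,"dy":0,"dz":-5.2,"spin":0,"grip":20},
    {"dx":0,"dy":0,"dz":-5.5,"spin":0,"grip":20},
    {"dx":0,"dy":0,"dz":-5.5,"spin":0,"grip":20},
    {"dx":-0.1,"dy":-0.5,"dz":-5.5,"spin":0,"grip":20},
    {"dx":-0.2,"dy":-1,"dz":-5.5,"spin":0,"grip":20},
    {"dx":-0.29,"dy":-1.5,"dz":-5.5,"spin":0,"grip":20},
    {"dx":-0.29,"dy":-1.5,"dz":-5.5,"spin":0,"grip":20},
  ],
)

```text
time_s: 40.15
tcp_pos: [0.5615, -0.2686, 0.0111]
eef_rot: [-180.0, 0.1, 169.3]
contact_force: [-0.3, -0.7, 3.9]
gripper_width: 0.0273
```

Request:
servo_tool(
  targets=[
    {"dx":-0.08,"dy":-0.4,"dz":0.05,"spin":0,"grip":20},
    {"dx":-0.16,"dy":-0.8,"dz":0.05,"spin":0,"grip":20},
    {"dx":-0.24,"dy":-1.2,"dz":0.05,"spin":0,"grip":20},
    {"dx":-0.31,"dy":-1.6,"dz":0.05,"spin":0,"grip":20},
    {"dx":-0.35,"dy":-1.8,"dz":0.05,"spin":0,"grip":20},
    {"dx":-0.36,"dy":-1.85,"dz":0.05,"spin":0,"grip":20},
    {"dx":-0.36,"dy":-1.85,"dz":0.05,"spin":0,"grip":20},
    {"dx":-0.36,"dy":-1.85,"dz":0.05,"spin":0,"grip":20},
    {"dx":-0.3,"dy":-1.55,"dz":0.05,"spin":0,"grip":20},
    {"dx":-0.24,"dy":-1.25,"dz":0.05,"spin":0,"grip":20},
  ],
)

```text
time_s: 40.98
tcp_pos: [0.5587, -0.2809, 0.0112]
eef_rot: [-180.0, 0.1, 169.3]
contact_force: [0.1, -3.5, 5.2]
gripper_width: 0.0273
```

Request:
servo_tool(
  targets=[
    {"dx":0,"dy":0,"dz":0,"spin":0,"grip":45},
    {"dx":0,"dy":0,"dz":0,"spin":0,"grip":45},
    {"dx":0,"dy":0,"dz":0,"spin":0,"grip":45},
    {"dx":0,"dy":0,"dz":2,"spin":0,"grip":45},
    {"dx":0,"dy":0,"dz":5,"spin":0,"grip":45},
    {"dx":0,"dy":0,"dz":9,"spin":0,"grip":45},
    {"dx":-1,"dy":2,"dz":12,"spin":0.08,"grip":50},
    {"dx":-2,"dy":5,"dz":14,"spin":0.16,"grip":50},
    {"dx":-3,"dy":8.5,"dz":14,"spin":0.24,"grip":50},
    {"dx":-4,"dy":12,"dz":14,"spin":0.32,"grip":50},
  ],
)

```text
time_s: 41.82
tcp_pos: [0.5182, -0.1591, 0.1518]
eef_rot: [-180.0, 0.1, -172.3]
contact_force: [1.1, 1.5, 0.6]
gripper_width: 0.044
```

Run:
```python
import h; from h import *
from meas import *
snap('wrist','wr20')
snap('top','top20'); stops('top20',6); s=r.get_state(); print(s['tcp_pos'],s['eef_rot'],s['joints'])
```

```text
[198, 209] 0.86 [0.4994 0.3184] 198.8 0.059 good | [0.5013 0.313 ] 187.6 0.307 mirrored | 
[437, 195] 0.68 [ 0.5704 -0.3917] 142.6 0.742 good | [ 0.509  -0.2481] 271.3 0.994 mirrored | 
[461, 190] 0.67 [ 0.529  -0.2836] 321.8 0.535 good | [ 0.525  -0.2622] 288.4 0.535 mirrored | 
[329, 256] 0.53 [ 0.3957 -0.1251] 86.7 0.712 good | [0.363 0.087] 260.7 0.712 mirrored | 
[454, 190] 0.49 [ 0.473  -0.3187] 46.2 0.777 good | [ 0.5392 -0.2997] 287.9 1.098 mirrored | 
[ 0.5176458  -0.15790271  0.15101369] [ 1.79981425e+02  3.21929571e-02 -1.72192709e+02] [ 3.77745201e+00  1.16410588e+01 -2.23082063e+01 -2.50726860e-02
 -5.60199294e+01 -8.59561482e+01]
```

Request:
servo_tool(
  targets=[
    {"dx":-0.5,"dy":4,"dz":0,"spin":0.1,"grip":50},
    {"dx":-1,"dy":8,"dz":0,"spin":0.192,"grip":50},
    {"dx":-1.5,"dy":12,"dz":0,"spin":0.192,"grip":50},
    {"dx":-2,"dy":16,"dz":0,"spin":0.192,"grip":50},
    {"dx":-2.5,"dy":20,"dz":0,"spin":0.192,"grip":50},
    {"dx":-3,"dy":24,"dz":0,"spin":0.192,"grip":50},
    {"dx":-3.5,"dy":28,"dz":0,"spin":0.192,"grip":50},
    {"dx":-4,"dy":32,"dz":0,"spin":0.192,"grip":50},
    {"dx":-4.5,"dy":36,"dz":0,"spin":0.192,"grip":50},
    {"dx":-5,"dy":39.5,"dz":0,"spin":0.192,"grip":50},
  ],
)

```text
time_s: 42.8
tcp_pos: [0.4683, 0.2371, 0.1503]
eef_rot: [-180.0, -0.0, -161.4]
contact_force: [0.1, -0.0, -0.1]
gripper_width: 0.0437
```

Request:
servo_tool(
  targets=[
    {"dx":-0.5,"dy":3,"dz":0,"spin":0,"grip":50},
    {"dx":-0.9,"dy":6,"dz":0,"spin":0,"grip":50},
    {"dx":-0.9,"dy":6.7,"dz":0,"spin":0,"grip":50},
    {"dx":-0.9,"dy":6.7,"dz":0,"spin":0,"grip":50},
    {"dx":-0.9,"dy":6.7,"dz":-2,"spin":0,"grip":50},
    {"dx":-0.9,"dy":6.7,"dz":-5,"spin":0,"grip":50},
    {"dx":-0.9,"dy":6.7,"dz":-8,"spin":0,"grip":50},
    {"dx":-0.9,"dy":6.7,"dz":-8,"spin":0,"grip":50},
    {"dx":-0.9,"dy":6.7,"dz":-8,"spin":0,"grip":50},
    {"dx":-0.9,"dy":6.7,"dz":-8,"spin":0,"grip":50},
  ],
)

```text
time_s: 43.63
tcp_pos: [0.4603, 0.302, 0.0717]
eef_rot: [-180.0, 0.0, -161.4]
contact_force: [-0.5, 0.2, 1.3]
gripper_width: 0.0436
```

Run:
```python
import h; from h import *
from meas import *
from wst import *
wst('wr21')
snap('top','top21'); stops('top21',6); s=r.get_state(); print(s['tcp_pos'],s['eef_rot'])
```

```text
wrist (270, 187, 339, 312) [0.5001 0.3192] 199.7 0.117 0.235 mirrored
[312, 262] 0.9 [0.4641 0.0373] 274.1 0.808 mirrored | [0.3552 0.1213] 272.9 0.853 good | 
[458, 190] 0.77 [ 0.5771 -0.4757] 153.2 0.76 good | [ 0.4587 -0.3433] 326.0 0.76 mirrored | 
[462, 179] 0.67 [ 0.5732 -0.3608] 166.9 0.322 good | [ 0.567  -0.3575] 137.6 0.353 mirrored | 
[367, 164] 0.64 [ 0.6451 -0.2545] 147.9 0.827 good | [ 0.7051 -0.2414] 142.8 0.827 mirrored | 
[197, 192] 0.63 [0.5556 0.2819] 104.4 0.422 mirrored | [0.5555 0.2819] 104.3 0.423 good | 
[437, 186] 0.61 [ 0.5489 -0.3293] 345.4 0.206 good | [ 0.5414 -0.3237] 140.5 0.236 mirrored | 
[433, 170] 0.61 [ 0.5925 -0.2864] 168.2 0.044 good | [ 0.5913 -0.2885] 163.1 0.26 mirrored | 
[364, 252] 0.48 [ 0.3893 -0.0314] 347.3 0.229 good | [ 0.3893 -0.0314] 347.3 0.229 mirrored | 
[0.46007073 0.30280732 0.07221901] [ 1.79917554e+02  1.35459826e-01 -1.61398727e+02]
```

Request:
servo_tool(
  targets=[
    {"dx":0,"dy":0,"dz":-2,"spin":0,"grip":50},
    {"dx":0,"dy":0,"dz":-4,"spin":0,"grip":50},
    {"dx":0,"dy":0,"dz":-5.6,"spin":0,"grip":50},
    {"dx":0,"dy":0,"dz":-6.15,"spin":0,"grip":50},
    {"dx":0,"dy":0,"dz":-6.15,"spin":0,"grip":20},
    {"dx":0,"dy":0,"dz":-6.15,"spin":0,"grip":20},
    {"dx":0,"dy":0,"dz":-6.15,"spin":0,"grip":20},
    {"dx":0,"dy":0,"dz":-6.15,"spin":0,"grip":20},
    {"dx":0,"dy":0,"dz":-6.15,"spin":0,"grip":20},
    {"dx":0,"dy":0,"dz":-6.15,"spin":0,"grip":20},
  ],
  squeeze=55,
)

```text
time_s: 44.67
tcp_pos: [0.4599, 0.303, 0.0103]
eef_rot: [179.9, 0.1, -161.4]
contact_force: [-1.5, 0.8, 6.7]
gripper_width: 0.0274
```

Request:
servo_tool(
  targets=[
    {"dx":0,"dy":0,"dz":0,"spin":0,"grip":20},
    {"dx":0,"dy":0,"dz":1.5,"spin":0,"grip":20},
    {"dx":0,"dy":0,"dz":4,"spin":0,"grip":20},
    {"dx":0,"dy":0,"dz":7,"spin":0,"grip":20},
    {"dx":0,"dy":0,"dz":10,"spin":0.05,"grip":20},
    {"dx":0.5,"dy":-1.5,"dz":13,"spin":0.15,"grip":20},
    {"dx":1.3,"dy":-4,"dz":15,"spin":0.27,"grip":20},
    {"dx":2.2,"dy":-7.5,"dz":15,"spin":0.39,"grip":20},
    {"dx":3.1,"dy":-11,"dz":15,"spin":0.51,"grip":20},
    {"dx":4,"dy":-14.5,"dz":15,"spin":0.63,"grip":20},
  ],
)

```text
time_s: 45.5
tcp_pos: [0.4989, 0.1564, 0.1597]
eef_rot: [180.0, 0.1, -125.0]
contact_force: [0.4, 0.3, -2.9]
gripper_width: 0.027
```

Request:
servo_tool(
  targets=[
    {"dx":1,"dy":-3.5,"dz":0,"spin":0.12,"grip":20},
    {"dx":2,"dy":-7,"dz":0,"spin":0.24,"grip":20},
    {"dx":3,"dy":-10.5,"dz":0,"spin":0.36,"grip":20},
    {"dx":4,"dy":-14,"dz":0,"spin":0.48,"grip":20},
    {"dx":5,"dy":-17.5,"dz":0,"spin":0.6,"grip":20},
    {"dx":6,"dy":-21,"dz":0,"spin":0.72,"grip":20},
    {"dx":7,"dy":-24.5,"dz":0,"spin":0.84,"grip":20},
    {"dx":8,"dy":-28,"dz":0,"spin":0.96,"grip":20},
    {"dx":9,"dy":-31,"dz":0,"spin":1.08,"grip":20},
    {"dx":9.8,"dy":-34,"dz":0,"spin":1.2,"grip":20},
  ],
)

```text
time_s: 46.33
tcp_pos: [0.5972, -0.1843, 0.159]
eef_rot: [180.0, 0.0, -58.6]
contact_force: [0.9, 1.4, -0.9]
gripper_width: 0.0277
```

Request:
servo_tool(
  targets=[
    {"dx":0.3,"dy":-1.2,"dz":0,"spin":0.12,"grip":20},
    {"dx":0.6,"dy":-2.4,"dz":0,"spin":0.24,"grip":20},
    {"dx":0.9,"dy":-3.6,"dz":0,"spin":0.36,"grip":20},
    {"dx":1.1,"dy":-4.6,"dz":0,"spin":0.48,"grip":20},
    {"dx":1.2,"dy":-5.5,"dz":0,"spin":0.6,"grip":20},
    {"dx":1.2,"dy":-5.5,"dz":0,"spin":0.72,"grip":20},
    {"dx":1.2,"dy":-5.5,"dz":0,"spin":0.79,"grip":20},
    {"dx":1.2,"dy":-5.5,"dz":0,"spin":0.79,"grip":20},
    {"dx":1.2,"dy":-5.5,"dz":0,"spin":0.79,"grip":20},
    {"dx":1.2,"dy":-5.5,"dz":0,"spin":0.79,"grip":20},
  ],
)

```text
time_s: 47.17
tcp_pos: [0.609, -0.237, 0.159]
eef_rot: [-180.0, 0.0, -13.8]
contact_force: [0.4, 0.0, -1.2]
gripper_width: 0.0272
```

Run:
```python
from h import *
s=r.get_state(); print(s['tcp_pos'],s['eef_rot'],s['contact_force'],s['gripper_width'],toT(s['tcp_pos']),np.round(s['joints']))
```

```text
[ 0.60902814 -0.23704355  0.15903462] [-1.79995043e+02  1.09644403e-02 -1.37509352e+01] [ 0.35560366  0.02043652 -1.20797943] 0.027234232567042913 [26.3 29.4] [ -4.  21.  -7.  -0. -61.  80.]
```

Request:
servo_tool(
  targets=[
    {"dx":0,"dy":0,"dz":0,"spin":0.045,"grip":20},
    {"dx":0,"dy":0,"dz":-2,"spin":0.045,"grip":20},
    {"dx":0,"dy":0,"dz":-4,"spin":0.045,"grip":20},
    {"dx":0,"dy":0,"dz":-6,"spin":0.045,"grip":20},
    {"dx":0,"dy":0,"dz":-8,"spin":0.045,"grip":20},
    {"dx":0,"dy":0,"dz":-9,"spin":0.045,"grip":20},
    {"dx":0,"dy":0,"dz":-9,"spin":0.045,"grip":20},
    {"dx":0,"dy":0,"dz":-9,"spin":0.045,"grip":20},
    {"dx":0,"dy":0,"dz":-9,"spin":0.045,"grip":20},
    {"dx":0,"dy":0,"dz":-9,"spin":0.045,"grip":20},
  ],
)

```text
time_s: 48.0
tcp_pos: [0.6102, -0.2374, 0.0706]
eef_rot: [-180.0, -0.1, -11.0]
contact_force: [0.3, 0.3, -2.1]
gripper_width: 0.0274
```

Run:
```python
import h; from h import *
s=r.get_state(); print(s['tcp_pos'],s['eef_rot'],s['contact_force'],s['gripper_width'],toT(s['tcp_pos']))
im=snap('top','top23'); snap('wrist','wr23'); snap('side','side23')
for n in('top','side','wrist'):
    for d in r.cut_out('stop1',n):
        if d['p']>.3: print(n,round(d['p'],2),[round(v) for v in d['extent']],d['mask'].sum())
# expected pixels of the held stop's corners if level
h.WC=wcal(); a=np.radians(s['eef_rot'][2]); R=np.array([[np.cos(a),-np.sin(a)],[np.sin(a),np.cos(a)]])
g=np.array(s['tcp_pos'])
for n in('top','side'):
    print(n,[np.round(h.px(n,[*(g[:2]+R@(p-[.0423,.002])),g[2]+.012])).tolist() for p in L])
```

```text
[ 0.610189   -0.23736613  0.07061705] [-1.79999361e+02 -1.38902731e-01 -1.10336165e+01] [ 0.30865178  0.34257417 -2.08371262] 0.027362692303539396 [27.5 29.3]
top 0.94 [446, 167, 472, 214] 649
top 0.91 [142, 120, 188, 148] 632
top 0.77 [419, 158, 446, 192] 295
top 0.68 [422, 168, 449, 210] 562
top 0.6 [191, 295, 225, 333] 534
top 0.59 [451, 153, 474, 206] 401
top 0.57 [390, 162, 420, 198] 546
side 0.92 [339, 224, 373, 241] 475
side 0.9 [260, 198, 283, 227] 407
side 0.81 [340, 280, 390, 296] 391
side 0.76 [196, 168, 234, 186] 400
side 0.7 [354, 278, 401, 292] 493
side 0.66 [349, 255, 402, 276] 604
side 0.63 [341, 137, 363, 159] 238
side 0.56 [333, 260, 385, 278] 460
wrist 0.91 [372, 149, 453, 228] 4962
wrist 0.89 [484, 196, 532, 306] 2265
wrist 0.88 [426, 191, 472, 227] 1277
wrist 0.74 [287, 211, 343, 311] 3703
wrist 0.55 [464, 156, 532, 296] 3884
top [[413.0, 199.0], [420.0, 152.0], [409.0, 150.0], [403.0, 186.0], [392.0, 184.0], [390.0, 195.0]]
side [[338.0, 236.0], [384.0, 235.0], [383.0, 229.0], [348.0, 229.0], [348.0, 223.0], [337.0, 223.0]]
```

Request:
servo_tool(
  targets=[
    {"dx":0,"dy":0,"dz":-1.5,"spin":0,"grip":20},
    {"dx":0,"dy":0,"dz":-3,"spin":0,"grip":20},
    {"dx":0,"dy":0,"dz":-4.5,"spin":0,"grip":20},
    {"dx":0,"dy":0,"dz":-5.2,"spin":0,"grip":20},
    {"dx":0,"dy":0,"dz":-5.5,"spin":0,"grip":20},
    {"dx":0,"dy":0,"dz":-5.5,"spin":0,"grip":20},
    {"dx":-0.1,"dy":-0.5,"dz":-5.5,"spin":0,"grip":20},
    {"dx":-0.2,"dy":-1,"dz":-5.5,"spin":0,"grip":20},
    {"dx":-0.29,"dy":-1.5,"dz":-5.5,"spin":0,"grip":20},
    {"dx":-0.29,"dy":-1.5,"dz":-5.5,"spin":0,"grip":20},
  ],
)

```text
time_s: 49.13
tcp_pos: [0.6071, -0.2534, 0.0151]
eef_rot: [180.0, -0.1, -11.0]
contact_force: [0.3, -0.4, 4.9]
gripper_width: 0.0275
```

Request:
servo_tool(
  targets=[
    {"dx":-0.06,"dy":-0.3,"dz":0.05,"spin":0,"grip":20},
    {"dx":-0.12,"dy":-0.6,"dz":0.05,"spin":0,"grip":20},
    {"dx":-0.2,"dy":-1,"dz":0.05,"spin":0,"grip":20},
    {"dx":-0.29,"dy":-1.5,"dz":0.05,"spin":0,"grip":20},
    {"dx":-0.29,"dy":-1.5,"dz":0.05,"spin":0,"grip":20},
    {"dx":-0.29,"dy":-1.5,"dz":0.05,"spin":0,"grip":20},
    {"dx":-0.23,"dy":-1.2,"dz":0.05,"spin":0,"grip":20},
    {"dx":-0.17,"dy":-0.9,"dz":0.05,"spin":0,"grip":20},
    {"dx":-0.17,"dy":-0.9,"dz":0.05,"spin":0,"grip":45},
    {"dx":-0.17,"dy":-0.9,"dz":0.05,"spin":0,"grip":45},
  ],
)

```text
time_s: 49.97
tcp_pos: [0.6039, -0.2613, 0.014]
eef_rot: [-180.0, 0.1, -11.0]
contact_force: [-0.2, -0.4, 0.4]
gripper_width: 0.0356
```

Request:
servo_tool(
  targets=[
    {"dx":0,"dy":0,"dz":0,"spin":0,"grip":45},
    {"dx":0,"dy":0,"dz":0,"spin":0,"grip":45},
    {"dx":0,"dy":0,"dz":2,"spin":0,"grip":45},
    {"dx":0,"dy":0,"dz":5,"spin":0,"grip":45},
    {"dx":0,"dy":0,"dz":9,"spin":0,"grip":45},
    {"dx":0,"dy":0,"dz":12,"spin":0,"grip":60},
    {"dx":0,"dy":2,"dz":14,"spin":0,"grip":60},
    {"dx":0,"dy":5,"dz":14,"spin":0,"grip":60},
    {"dx":0,"dy":8.5,"dz":14,"spin":0,"grip":60},
    {"dx":0,"dy":10,"dz":14,"spin":0,"grip":60},
  ],
)

```text
time_s: 50.8
tcp_pos: [0.6044, -0.1586, 0.155]
eef_rot: [-179.9, -0.0, -11.0]
contact_force: [-0.3, -0.0, 0.2]
gripper_width: 0.0522
```

Run:
```python
import h; from h import *
s=r.get_state(); print(s['tcp_pos'],s['eef_rot'],s['contact_force'],toT(s['tcp_pos']))
im=snap('top','top24'); a=snap('wrist','wr24'); snap('side','side24')
from meas import *
stops('top24',6)
h.WC=wcal(); 
for d in r.cut_out('jaw','wrist')[:2]: print('jaw',d['p'],d['extent'],[toT(h.w('wrist',(u,d['extent'][1]),.042)) for u in(d['extent'][0],d['extent'][2])])
for d in r.cut_out('jaw','top')[:2]: print('jawtop',d['p'],d['extent'])
```

```text
[ 0.60435968 -0.15855767  0.15500262] [-1.79946563e+02 -3.76837223e-02 -1.10070186e+01] [-0.25170399 -0.04040635  0.24812111] [  6.7 105.6]
[410, 182] 0.82 [ 0.5636 -0.2535] 349.1 0.216 good | [ 0.5666 -0.2492] 331.7 0.463 mirrored | 
[442, 172] 0.81 [ 0.5837 -0.3139] 164.5 0.245 good | [ 0.5924 -0.32  ] 320.3 0.289 mirrored | 
[458, 189] 0.73 [ 0.553  -0.3289] 345.7 0.334 good | [ 0.5596 -0.3151] 328.2 0.334 mirrored | 
[462, 179] 0.72 [ 0.5943 -0.3236] 84.3 0.521 mirrored | [ 0.6425 -0.3757] 170.4 0.522 good | 
[436, 186] 0.56 [ 0.5488 -0.3227] 142.8 0.475 mirrored | [ 0.5514 -0.3295] 344.8 0.563 good | 
jaw 0.64 [274.4, 96.2, 305.3, 256.8] [array([ 97.6, 139.8]), array([ 97.1, 113.1])]
jawtop 0.79 [355.3, 157.1, 373.8, 199.8]
```

Request:
servo_tool(
  targets=[
    {"dx":0.06,"dy":1.4,"dz":0,"spin":0,"grip":60},
    {"dx":0.06,"dy":2.74,"dz":-1,"spin":0,"grip":60},
    {"dx":0.06,"dy":2.74,"dz":-4,"spin":0,"grip":60},
    {"dx":0.06,"dy":2.74,"dz":-7,"spin":0,"grip":60},
    {"dx":0.06,"dy":2.74,"dz":-9.5,"spin":0,"grip":60},
    {"dx":0.06,"dy":2.74,"dz":-10.2,"spin":0,"grip":60},
    {"dx":0.06,"dy":2.74,"dz":-10.2,"spin":0,"grip":60},
    {"dx":0.06,"dy":2.74,"dz":-10.2,"spin":0,"grip":0},
    {"dx":0.06,"dy":2.74,"dz":-10.2,"spin":0,"grip":0},
    {"dx":0.06,"dy":2.74,"dz":-10.2,"spin":0,"grip":0},
  ],
  squeeze=30,
)

```text
time_s: 51.93
tcp_pos: [0.6064, -0.1338, 0.0543]
eef_rot: [-180.0, -0.2, -11.0]
contact_force: [-0.7, 0.2, -0.3]
gripper_width: 0.0376
```

Request:
servo_tool(
  targets=[
    {"dx":0,"dy":0,"dz":0,"spin":0,"grip":0},
    {"dx":0,"dy":0,"dz":0,"spin":0,"grip":0},
    {"dx":0,"dy":0,"dz":0,"spin":0,"grip":0},
    {"dx":0,"dy":0,"dz":0,"spin":0,"grip":0},
    {"dx":0,"dy":0,"dz":0,"spin":0,"grip":0},
    {"dx":0,"dy":0,"dz":0,"spin":0,"grip":0},
    {"dx":0,"dy":0,"dz":0,"spin":0,"grip":0},
    {"dx":-0.1,"dy":-0.5,"dz":0,"spin":0,"grip":0},
    {"dx":-0.19,"dy":-1,"dz":0,"spin":0,"grip":0},
    {"dx":-0.29,"dy":-1.5,"dz":0,"spin":0,"grip":0},
  ],
)

```text
time_s: 52.77
tcp_pos: [0.6023, -0.1486, 0.0531]
eef_rot: [-180.0, -0.0, -11.0]
contact_force: [-1.7, 3.5, 6.7]
gripper_width: 0.0117
```

Request:
servo_tool(
  targets=[
    {"dx":-0.1,"dy":-0.5,"dz":0,"spin":0,"grip":0},
    {"dx":-0.2,"dy":-1,"dz":0,"spin":0,"grip":0},
    {"dx":-0.3,"dy":-1.55,"dz":0,"spin":0,"grip":0},
    {"dx":-0.41,"dy":-2.1,"dz":0,"spin":0,"grip":0},
    {"dx":-0.52,"dy":-2.7,"dz":0,"spin":0,"grip":0},
    {"dx":-0.64,"dy":-3.3,"dz":0,"spin":0,"grip":0},
    {"dx":-0.76,"dy":-3.9,"dz":0,"spin":0,"grip":0},
    {"dx":-0.87,"dy":-4.5,"dz":0,"spin":0,"grip":0},
    {"dx":-0.97,"dy":-5,"dz":0,"spin":0,"grip":0},
    {"dx":-1.05,"dy":-5.4,"dz":0,"spin":0,"grip":0},
  ],
)

```text
time_s: 53.6
tcp_pos: [0.5908, -0.203, 0.053]
eef_rot: [-180.0, 0.1, -11.1]
contact_force: [-5.6, 4.6, 9.0]
gripper_width: 0.0119
```

Request:
servo_tool(
  targets=[
    {"dx":-0.03,"dy":-0.17,"dz":0,"spin":0,"grip":0},
    {"dx":-0.06,"dy":-0.33,"dz":0,"spin":0,"grip":0},
    {"dx":-0.1,"dy":-0.5,"dz":0,"spin":0,"grip":0},
    {"dx":-0.13,"dy":-0.67,"dz":0,"spin":0,"grip":0},
    {"dx":-0.16,"dy":-0.83,"dz":0,"spin":0,"grip":0},
    {"dx":-0.19,"dy":-1,"dz":0,"spin":0,"grip":0},
    {"dx":-0.23,"dy":-1.17,"dz":0,"spin":0,"grip":0},
    {"dx":-0.26,"dy":-1.33,"dz":0,"spin":0,"grip":0},
    {"dx":-0.29,"dy":-1.5,"dz":0,"spin":0,"grip":0},
    {"dx":-0.32,"dy":-1.67,"dz":0,"spin":0,"grip":0},
  ],
)

```text
time_s: 54.43
tcp_pos: [0.5874, -0.2192, 0.053]
eef_rot: [-180.0, 0.1, -11.1]
contact_force: [-5.7, 4.5, 9.2]
gripper_width: 0.0116
```

Run:
```python
import h; from h import *
s=r.get_state(); print(s['tcp_pos'],s['contact_force'],toT(s['tcp_pos']))
im=snap('top','top25'); a=snap('wrist','wr25'); b=snap('side','side25')
a=cv2.resize(a[90:310,250:602],(480,300)); t=cv2.resize(im[120:225,350:518],(480,300),interpolation=cv2.INTER_CUBIC)
cv2.imwrite('pics/c25.png',np.vstack([a,t]))
for d in r.cut_out('stop1','wrist'):
    if d['p']>.3: print(round(d['p'],2),[round(v) for v in d['extent']],d['mask'].sum(), np.round(np.degrees(0)+cv2.minAreaRect(np.argwhere(d['mask']).astype(np.float32))[2],1))
```

```text
[ 0.58735744 -0.21922901  0.05303727] [-5.65218933  4.50704977  9.23076097] [ 1.6 42.8]
0.82 [361, 155, 408, 227] 3286 0.0
0.74 [459, 162, 506, 308] 3417 82.9
0.72 [487, 125, 564, 286] 4815 81.3
0.71 [420, 112, 512, 240] 7015 85.0
0.61 [479, 170, 562, 305] 1894 66.3
```

Request:
servo_tool(
  targets=[
    {"dx":-0.02,"dy":-0.1,"dz":0,"spin":0,"grip":0},
    {"dx":-0.04,"dy":-0.2,"dz":0,"spin":0,"grip":0},
    {"dx":-0.06,"dy":-0.3,"dz":0,"spin":0,"grip":0},
    {"dx":-0.08,"dy":-0.4,"dz":0,"spin":0,"grip":0},
    {"dx":-0.1,"dy":-0.5,"dz":0,"spin":0,"grip":0},
    {"dx":-0.12,"dy":-0.6,"dz":0,"spin":0,"grip":0},
    {"dx":-0.14,"dy":-0.7,"dz":0,"spin":0,"grip":0},
    {"dx":-0.16,"dy":-0.8,"dz":0,"spin":0,"grip":0},
    {"dx":-0.18,"dy":-0.9,"dz":0,"spin":0,"grip":0},
    {"dx":-0.2,"dy":-1,"dz":0,"spin":0,"grip":0},
  ],
)

```text
time_s: 55.47
tcp_pos: [0.5853, -0.2289, 0.0531]
eef_rot: [-180.0, 0.1, -11.1]
contact_force: [-5.4, 7.7, 10.4]
gripper_width: 0.0118
```

Request:
servo_tool(
  targets=[
    {"dx":0,"dy":0,"dz":0,"spin":0,"grip":0},
    {"dx":-0.01,"dy":-0.05,"dz":0,"spin":0,"grip":0},
    {"dx":-0.02,"dy":-0.1,"dz":0,"spin":0,"grip":0},
    {"dx":-0.03,"dy":-0.15,"dz":0,"spin":0,"grip":0},
    {"dx":-0.04,"dy":-0.2,"dz":0,"spin":0,"grip":0},
    {"dx":-0.05,"dy":-0.25,"dz":0,"spin":0,"grip":0},
    {"dx":-0.06,"dy":-0.3,"dz":0,"spin":0,"grip":0},
    {"dx":-0.06,"dy":-0.3,"dz":0,"spin":0,"grip":0},
    {"dx":-0.06,"dy":-0.3,"dz":0,"spin":0,"grip":0},
    {"dx":-0.06,"dy":-0.3,"dz":0,"spin":0,"grip":0},
  ],
)

```text
time_s: 56.3
tcp_pos: [0.585, -0.2306, 0.0531]
eef_rot: [-179.9, 0.1, -11.0]
contact_force: [-5.8, 13.4, 12.8]
gripper_width: 0.0121
```

Run:
```python
from h import *
s=r.get_state(); print(s['tcp_pos'],s['contact_force'],toT(s['tcp_pos']))
```

```text
[ 0.58501917 -0.23062318  0.05307006] [-5.78440578 13.38656717 12.8476611 ] [ 1.5 31.1]
```

Request:
servo_tool(
  targets=[
    {"dx":-0.01,"dy":-0.05,"dz":0,"spin":0,"grip":0},
    {"dx":-0.02,"dy":-0.1,"dz":0,"spin":0,"grip":0},
    {"dx":-0.03,"dy":-0.15,"dz":0,"spin":0,"grip":0},
    {"dx":-0.04,"dy":-0.2,"dz":0,"spin":0,"grip":0},
    {"dx":-0.04,"dy":-0.2,"dz":0,"spin":0,"grip":0},
    {"dx":-0.04,"dy":-0.2,"dz":0,"spin":0,"grip":0},
    {"dx":-0.04,"dy":-0.2,"dz":0,"spin":0,"grip":0},
    {"dx":-0.04,"dy":-0.2,"dz":0,"spin":0,"grip":0},
    {"dx":-0.04,"dy":-0.2,"dz":0,"spin":0,"grip":0},
    {"dx":-0.04,"dy":-0.2,"dz":0,"spin":0,"grip":0},
  ],
  squeeze=50,
)

```text
time_s: 57.13
tcp_pos: [0.5849, -0.231, 0.0531]
eef_rot: [-179.8, 0.1, -11.0]
contact_force: [-5.3, 21.8, 13.4]
gripper_width: 0.0115
```

Run:
```python
from h import *
s=r.get_state(); print(s['tcp_pos'],s['contact_force'],toT(s['tcp_pos']))
snap('top','top26'); snap('wrist','wr26')
```

```text
[ 0.58493026 -0.23100186  0.05306448] [-5.29772688 21.82282593 13.3577533 ] [ 1.5 30.7]
```

Request:
servo_tool(
  targets=[
    {"dx":0.04,"dy":0.2,"dz":0,"spin":0,"grip":0},
    {"dx":0.06,"dy":0.3,"dz":0,"spin":0,"grip":0},
    {"dx":0.06,"dy":0.3,"dz":0,"spin":0,"grip":60},
    {"dx":0.06,"dy":0.3,"dz":0,"spin":0,"grip":60},
    {"dx":0.06,"dy":0.3,"dz":0,"spin":0,"grip":60},
    {"dx":0.06,"dy":0.3,"dz":0,"spin":0,"grip":60},
    {"dx":0.06,"dy":0.3,"dz":3,"spin":0,"grip":60},
    {"dx":0.06,"dy":0.3,"dz":6,"spin":0,"grip":60},
    {"dx":0.06,"dy":0.3,"dz":10,"spin":0,"grip":60},
    {"dx":0.06,"dy":0.3,"dz":14,"spin":0,"grip":60},
  ],
)

```text
time_s: 58.07
tcp_pos: [0.5854, -0.2317, 0.1932]
eef_rot: [180.0, 0.1, -11.0]
contact_force: [1.8, -0.5, -0.2]
gripper_width: 0.0517
```

Request:
servo_tool(
  targets=[
    {"dx":-2,"dy":3,"dz":2,"spin":0,"grip":60},
    {"dx":-3,"dy":7,"dz":4,"spin":0,"grip":60},
    {"dx":-4,"dy":11,"dz":6,"spin":0,"grip":60},
    {"dx":-6,"dy":15,"dz":6,"spin":0,"grip":60},
    {"dx":-8,"dy":19,"dz":6,"spin":0,"grip":60},
    {"dx":-10,"dy":23,"dz":6,"spin":0,"grip":60},
    {"dx":-10,"dy":27,"dz":6,"spin":0,"grip":60},
    {"dx":-10,"dy":30,"dz":6,"spin":0,"grip":60},
    {"dx":-10,"dy":30,"dz":6,"spin":0,"grip":60},
    {"dx":-10,"dy":30,"dz":6,"spin":0,"grip":60},
  ],
)

```text
time_s: 58.9
tcp_pos: [0.486, 0.0705, 0.2526]
eef_rot: [-180.0, -0.0, -10.8]
contact_force: [0.5, 0.1, 0.6]
gripper_width: 0.0527
```

Run:
```python
from h import *
t=snap('top','top27'); b=snap('side','side27')
t=cv2.resize(t[112:232,340:500],(800,600),interpolation=cv2.INTER_CUBIC)[:,:]
b=cv2.resize(b[210:310,315:425],(330,300),interpolation=cv2.INTER_CUBIC)
t=t.copy(); t[:300,:330]=np.where(True,b,0)[:300,:330] if 0 else t[:300,:330]
g=cv2.convertScaleAbs(t,alpha=1.8,beta=10); cv2.imwrite('pics/fin.png',g)
```

```text
(no output)
```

View pics/fin.png

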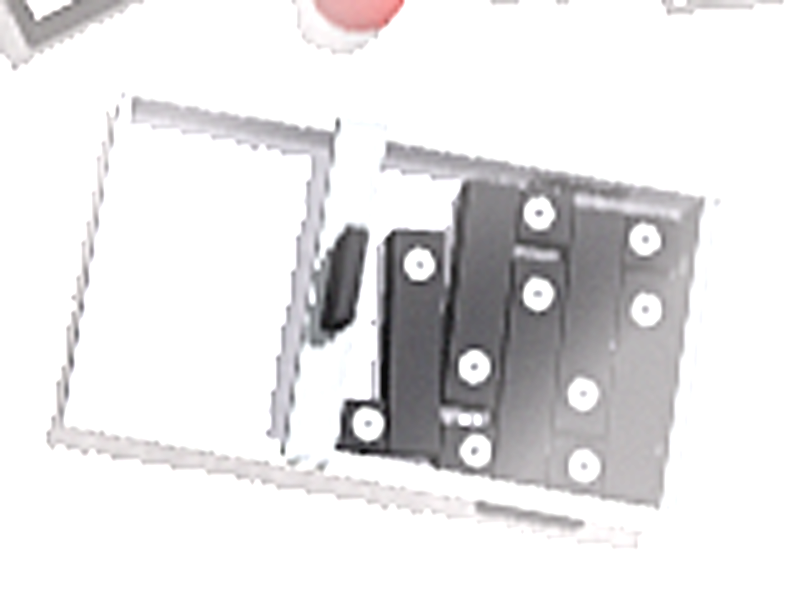

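Request:
servo_tool(
  targets=[
    {"dx":1.3,"dy":-4,"dz":0,"spin":0,"grip":60},
    {"dx":2.6,"dy":-8,"dz":0,"spin":0,"grip":60},
    {"dx":3.9,"dy":-12,"dz":0,"spin":0,"grip":60},
    {"dx":5.2,"dy":-16,"dz":0,"spin":0,"grip":60},
    {"dx":6.5,"dy":-20,"dz":0,"spin":0,"grip":60},
    {"dx":7.8,"dy":-24,"dz":0,"spin":0,"grip":60},
    {"dx":9,"dy":-27.5,"dz":-2,"spin":0,"grip":60},
    {"dx":9.9,"dy":-30.1,"dz":-4,"spin":0,"grip":60},
    {"dx":9.9,"dy":-30.1,"dz":-6,"spin":0,"grip":60},
    {"dx":9.9,"dy":-30.1,"dz":-7,"spin":0,"grip":60},
  ],
)

```text
time_s: 59.83
tcp_pos: [0.5829, -0.2359, 0.1786]
eef_rot: [-180.0, 0.3, -11.4]
contact_force: [-1.1, 1.1, -1.0]
gripper_width: 0.0521
```

Request:
servo_tool(
  targets=[
    {"dx":0,"dy":0,"dz":-3,"spin":0,"grip":60},
    {"dx":0,"dy":0,"dz":-6,"spin":0,"grip":60},
    {"dx":0,"dy":0,"dz":-9,"spin":0,"grip":60},
    {"dx":0,"dy":0,"dz":-11.5,"spin":0,"grip":60},
    {"dx":0,"dy":0,"dz":-12.8,"spin":0,"grip":60},
    {"dx":0,"dy":0,"dz":-12.8,"spin":0,"grip":60},
    {"dx":0,"dy":0,"dz":-12.8,"spin":0,"grip":0},
    {"dx":0,"dy":0,"dz":-12.8,"spin":0,"grip":0},
    {"dx":0,"dy":0,"dz":-12.8,"spin":0,"grip":0},
    {"dx":0,"dy":0,"dz":-12.8,"spin":0,"grip":0},
  ],
  squeeze=30,
)

```text
time_s: 60.67
tcp_pos: [0.586, -0.2327, 0.0562]
eef_rot: [-180.0, -0.1, -11.0]
contact_force: [0.1, 0.4, -0.6]
gripper_width: 0.0316
```

Request:
servo_tool(
  targets=[
    {"dx":0,"dy":0,"dz":0,"spin":0,"grip":0},
    {"dx":0,"dy":0,"dz":0,"spin":0,"grip":0},
    {"dx":0,"dy":0,"dz":0,"spin":0,"grip":0},
    {"dx":0.1,"dy":0.5,"dz":0,"spin":0,"grip":0},
    {"dx":0.2,"dy":1,"dz":0,"spin":0,"grip":0},
    {"dx":0.3,"dy":1.5,"dz":0,"spin":0,"grip":0},
    {"dx":0.4,"dy":2.1,"dz":0,"spin":0,"grip":0},
    {"dx":0.53,"dy":2.75,"dz":0,"spin":0,"grip":0},
    {"dx":0.68,"dy":3.5,"dz":0,"spin":0,"grip":0},
    {"dx":0.68,"dy":3.5,"dz":0,"spin":0,"grip":0},
  ],
)

```text
time_s: 61.5
tcp_pos: [0.5932, -0.1961, 0.0552]
eef_rot: [-180.0, -0.1, -11.0]
contact_force: [0.8, 2.6, 6.2]
gripper_width: 0.0117
```

Request:
servo_tool(
  targets=[
    {"dx":0,"dy":0,"dz":0,"spin":0,"grip":50},
    {"dx":0,"dy":0,"dz":0,"spin":0,"grip":50},
    {"dx":0,"dy":0,"dz":0,"spin":0,"grip":50},
    {"dx":0,"dy":0,"dz":2,"spin":0,"grip":50},
    {"dx":0,"dy":0,"dz":4.5,"spin":0,"grip":50},
    {"dx":0,"dy":0,"dz":6,"spin":0,"grip":0},
    {"dx":1,"dy":-2,"dz":6,"spin":0,"grip":0},
    {"dx":2.1,"dy":-4.5,"dz":6,"spin":0,"grip":0},
    {"dx":2.1,"dy":-4.5,"dz":6,"spin":0,"grip":0},
    {"dx":2.1,"dy":-4.5,"dz":6,"spin":0,"grip":0},
  ],
)

```text
time_s: 62.33
tcp_pos: [0.6126, -0.2433, 0.1136]
eef_rot: [-180.0, 0.1, -11.1]
contact_force: [0.3, -0.1, -0.4]
gripper_width: 0.016
```

Request:
servo_tool(
  targets=[
    {"dx":0,"dy":0,"dz":0,"spin":0,"grip":0},
    {"dx":0,"dy":0,"dz":0,"spin":0,"grip":0},
    {"dx":0,"dy":0,"dz":0,"spin":0,"grip":0},
    {"dx":0,"dy":0,"dz":0,"spin":0,"grip":0},
    {"dx":0,"dy":0,"dz":0,"spin":0,"grip":0},
    {"dx":0,"dy":0,"dz":0,"spin":0,"grip":0},
    {"dx":0,"dy":0,"dz":0,"spin":0,"grip":0},
    {"dx":0,"dy":0,"dz":0,"spin":0,"grip":0},
    {"dx":0,"dy":0,"dz":0,"spin":0,"grip":0},
    {"dx":0,"dy":0,"dz":0,"spin":0,"grip":0},
  ],
)

```text
time_s: 63.17
tcp_pos: [0.6129, -0.2425, 0.1146]
eef_rot: [-180.0, 0.0, -11.0]
contact_force: [-0.1, 0.7, -0.1]
gripper_width: 0.0003
```

```bash
cat > scr.py <<'E'
# screws of the stops in the tray: bright blobs on dark, in the top picture, in tray mm
import h; from h import *
def screws(tag,im):
    t=im[130:225,340:490]; g=cv2.resize(cv2.cvtColor(t,cv2.COLOR_BGR2GRAY),None,fx=6,fy=6,interpolation=cv2.INTER_CUBIC)
    th=cv2.morphologyEx(g,cv2.MORPH_TOPHAT,cv2.getStructuringElement(cv2.MORPH_ELLIPSE,(41,41)))
    _,b=cv2.threshold(th,45,255,cv2.THRESH_BINARY); n,lab,st,c=cv2.connectedComponentsWithStats(b); o=[]
    for i in range(1,n):
        x,y,ww,hh,a=st[i]
        if 18<=ww<=48 and 18<=hh<=48: o.append(toT(h.w('top',(340+(x+ww/2)/6-.5,130+(y+hh/2)/6-.5),.027)).tolist()+[int(ww),int(hh)])
    return sorted(o,key=lambda q:q[1])
E
python3 - <<'E'
from scr import *
for q in screws('a',cv2.imread('pics/top27.png')): print(q)
s=r.get_state(); print(s['tcp_pos'],s['gripper_width'],toT(s['tcp_pos']))
E
```

```text
[24.0, -131.3, 34, 38]
[61.1, -125.9, 36, 37]
[-62.5, -109.7, 35, 36]
[-25.6, -104.4, 34, 37]
[23.2, -74.8, 37, 42]
[66.3, -69.7, 37, 41]
[-64.0, -53.2, 37, 40]
[-20.8, -47.0, 37, 42]
[71.4, -22.6, 20, 22]
[29.0, -11.4, 37, 41]
[-59.3, 3.3, 38, 42]
[-81.2, 48.7, 39, 31]
[ 0.61293626 -0.24252156  0.11456709] 0.0002752994496237418 [31.2 24.8]
```

Request:
servo_tool(
  targets=[
    {"dx":0,"dy":0,"dz":-2,"spin":0,"grip":0},
    {"dx":0,"dy":0,"dz":-4,"spin":0,"grip":0},
    {"dx":0,"dy":0,"dz":-6,"spin":0,"grip":0},
    {"dx":0,"dy":0,"dz":-8,"spin":0,"grip":0},
    {"dx":0,"dy":0,"dz":-9.2,"spin":0,"grip":0},
    {"dx":0,"dy":0,"dz":-9.7,"spin":0,"grip":0},
    {"dx":0,"dy":0,"dz":-9.7,"spin":0,"grip":0},
    {"dx":-0.08,"dy":-0.4,"dz":-9.7,"spin":0,"grip":0},
    {"dx":-0.12,"dy":-0.6,"dz":-9.7,"spin":0,"grip":0},
    {"dx":-0.12,"dy":-0.6,"dz":-9.7,"spin":0,"grip":0},
  ],
)

```text
time_s: 64.0
tcp_pos: [0.6125, -0.2491, 0.0189]
eef_rot: [-180.0, -0.1, -11.0]
contact_force: [0.1, -0.6, 0.3]
gripper_width: 0.0002
```

Request:
servo_tool(
  targets=[
    {"dx":-0.02,"dy":-0.1,"dz":0,"spin":0,"grip":0},
    {"dx":-0.04,"dy":-0.2,"dz":0,"spin":0,"grip":0},
    {"dx":-0.06,"dy":-0.3,"dz":0,"spin":0,"grip":0},
    {"dx":-0.08,"dy":-0.4,"dz":0,"spin":0,"grip":0},
    {"dx":-0.1,"dy":-0.5,"dz":0,"spin":0,"grip":0},
    {"dx":-0.12,"dy":-0.6,"dz":0,"spin":0,"grip":0},
    {"dx":-0.14,"dy":-0.7,"dz":0,"spin":0,"grip":0},
    {"dx":-0.14,"dy":-0.7,"dz":0,"spin":0,"grip":0},
    {"dx":-0.14,"dy":-0.7,"dz":0,"spin":0,"grip":0},
    {"dx":-0.14,"dy":-0.7,"dz":0,"spin":0,"grip":0},
  ],
)

```text
time_s: 64.83
tcp_pos: [0.6103, -0.2555, 0.0175]
eef_rot: [180.0, 0.0, -11.0]
contact_force: [0.1, -0.1, -0.3]
gripper_width: 0.0003
```

Run:
```python
from h import *
s=r.get_state(); print(s['tcp_pos'],s['contact_force'],toT(s['tcp_pos']))
```

```text
[ 0.61027295 -0.25553297  0.01748989] [ 0.06509509 -0.12757465 -0.26041154] [31.  11.5]
```

Request:
servo_tool(
  targets=[
    {"dx":-0.02,"dy":-0.1,"dz":0,"spin":0,"grip":0},
    {"dx":-0.04,"dy":-0.2,"dz":0,"spin":0,"grip":0},
    {"dx":-0.06,"dy":-0.3,"dz":0,"spin":0,"grip":0},
    {"dx":-0.08,"dy":-0.4,"dz":0,"spin":0,"grip":0},
    {"dx":-0.1,"dy":-0.5,"dz":0,"spin":0,"grip":0},
    {"dx":-0.12,"dy":-0.6,"dz":0,"spin":0,"grip":0},
    {"dx":-0.12,"dy":-0.6,"dz":0,"spin":0,"grip":0},
    {"dx":-0.12,"dy":-0.6,"dz":0,"spin":0,"grip":0},
    {"dx":-0.12,"dy":-0.6,"dz":0,"spin":0,"grip":0},
    {"dx":-0.12,"dy":-0.6,"dz":0,"spin":0,"grip":0},
  ],
)

```text
time_s: 65.67
tcp_pos: [0.61, -0.2611, 0.0176]
eef_rot: [-180.0, -0.1, -11.0]
contact_force: [3.4, 5.3, -1.6]
gripper_width: 0.0005
```

Run:
```python
from scr import *
s=r.get_state(); print(s['contact_force'],toT(s['tcp_pos']))
for q in screws('a',snap('top','top30')): print(q)
```

```text
[ 3.39329391  5.25587417 -1.63718647] [31.9  6. ]
[23.0, -135.5, 37, 40]
[95.4, -131.8, 22, 28]
[58.7, -131.8, 36, 40]
[-62.6, -109.9, 36, 37]
[-26.8, -106.5, 35, 40]
[16.6, -80.0, 25, 19]
[27.5, -79.5, 23, 20]
[-64.1, -53.6, 37, 41]
[22.1, -52.0, 24, 20]
[-20.8, -49.6, 39, 38]
[22.6, -10.5, 19, 35]
[-42.4, 0.2, 23, 32]
[-57.5, 2.0, 39, 45]
```

Request:
servo_tool(
  targets=[
    {"dx":-0.02,"dy":-0.1,"dz":0,"spin":0,"grip":0},
    {"dx":-0.04,"dy":-0.2,"dz":0,"spin":0,"grip":0},
    {"dx":-0.06,"dy":-0.3,"dz":0,"spin":0,"grip":0},
    {"dx":-0.08,"dy":-0.4,"dz":0,"spin":0,"grip":0},
    {"dx":-0.08,"dy":-0.4,"dz":0,"spin":0,"grip":0},
    {"dx":-0.08,"dy":-0.4,"dz":0,"spin":0,"grip":0},
    {"dx":-0.08,"dy":-0.4,"dz":0,"spin":0,"grip":0},
    {"dx":-0.08,"dy":-0.4,"dz":0,"spin":0,"grip":0},
    {"dx":-0.08,"dy":-0.4,"dz":0,"spin":0,"grip":0},
    {"dx":-0.08,"dy":-0.4,"dz":0,"spin":0,"grip":0},
  ],
)

```text
time_s: 66.55
tcp_pos: [0.6101, -0.2614, 0.0176]
eef_rot: [-179.8, -0.1, -11.0]
contact_force: [4.1, 23.6, 2.3]
gripper_width: 0.0004
```

Run:
```python
from scr import *
s=r.get_state(); print(s['contact_force'],toT(s['tcp_pos']))
for q in screws('a',snap('top','top31')): print(q)
```

```text
[ 4.08748354 23.55617644  2.32394726] [32.   5.7]
[23.0, -135.5, 37, 40]
[95.3, -133.6, 22, 26]
[58.7, -131.8, 36, 40]
[-62.6, -109.9, 36, 37]
[-26.8, -106.5, 35, 40]
[27.7, -80.4, 25, 20]
[16.9, -80.0, 25, 20]
[-64.1, -53.6, 37, 41]
[19.5, -49.9, 35, 20]
[-20.8, -49.8, 38, 38]
[22.1, -10.6, 21, 35]
[-57.7, 1.3, 36, 46]
[28.1, 41.5, 48, 18]
```

Request:
servo_tool(
  targets=[
    {"dx":0.08,"dy":0.4,"dz":0,"spin":0,"grip":0},
    {"dx":0.2,"dy":1,"dz":0,"spin":0,"grip":0},
    {"dx":0.2,"dy":1,"dz":2,"spin":0,"grip":0},
    {"dx":0.2,"dy":1,"dz":5,"spin":0,"grip":0},
    {"dx":0.2,"dy":1,"dz":8,"spin":0,"grip":0},
    {"dx":0.2,"dy":1,"dz":9.7,"spin":0,"grip":60},
    {"dx":-0.5,"dy":3,"dz":9.7,"spin":0,"grip":60},
    {"dx":-1.2,"dy":5,"dz":9.7,"spin":0,"grip":60},
    {"dx":-1.75,"dy":6.7,"dz":9.7,"spin":0,"grip":60},
    {"dx":-1.75,"dy":6.7,"dz":9.7,"spin":0,"grip":60},
  ],
)

```text
time_s: 67.43
tcp_pos: [0.5894, -0.197, 0.1149]
eef_rot: [180.0, 0.0, -11.0]
contact_force: [-0.2, -0.1, -0.2]
gripper_width: 0.0282
```

Request:
servo_tool(
  targets=[
    {"dx":0,"dy":0,"dz":0,"spin":0,"grip":60},
    {"dx":0,"dy":0,"dz":0,"spin":0,"grip":60},
    {"dx":0,"dy":0,"dz":-1,"spin":0,"grip":60},
    {"dx":0,"dy":0,"dz":-3,"spin":0,"grip":60},
    {"dx":0,"dy":0,"dz":-5,"spin":0,"grip":60},
    {"dx":0,"dy":0,"dz":-6,"spin":0,"grip":60},
    {"dx":0,"dy":0,"dz":-6,"spin":0,"grip":60},
    {"dx":0,"dy":0,"dz":-6,"spin":0,"grip":0},
    {"dx":0,"dy":0,"dz":-6,"spin":0,"grip":0},
    {"dx":0,"dy":0,"dz":-6,"spin":0,"grip":0},
  ],
  squeeze=40,
)

```text
time_s: 68.27
tcp_pos: [0.5917, -0.1988, 0.0556]
eef_rot: [-180.0, -0.1, -11.0]
contact_force: [0.3, 0.2, -0.3]
gripper_width: 0.0378
```

Request:
servo_tool(
  targets=[
    {"dx":0,"dy":0,"dz":0,"spin":0,"grip":0},
    {"dx":0,"dy":0,"dz":0,"spin":0,"grip":0},
    {"dx":0,"dy":0,"dz":0,"spin":0,"grip":0},
    {"dx":0,"dy":0,"dz":0,"spin":0,"grip":0},
    {"dx":0,"dy":0,"dz":0,"spin":0,"grip":0},
    {"dx":0,"dy":0,"dz":0,"spin":0,"grip":0},
    {"dx":0,"dy":0,"dz":0,"spin":0,"grip":0},
    {"dx":0,"dy":0,"dz":0,"spin":0,"grip":0},
    {"dx":0,"dy":0,"dz":0,"spin":0,"grip":0},
    {"dx":0,"dy":0,"dz":0,"spin":0,"grip":0},
  ],
)

```text
time_s: 69.1
tcp_pos: [0.5912, -0.1984, 0.0551]
eef_rot: [-180.0, -0.0, -11.0]
contact_force: [-1.3, 3.0, 5.5]
gripper_width: 0.0116
```

Run:
```python
from scr import *
s=r.get_state(); print(s['tcp_pos'],s['contact_force'],s['gripper_width'],toT(s['tcp_pos']))
for q in screws('a',snap('top','top32')): print(q)
```

```text
[ 0.59116235 -0.19842715  0.05506369] [-1.25473195  3.00984898  5.4901237 ] 0.011563809735818938 [ 1.4 63.9]
[22.7, -135.4, 36, 39]
[58.7, -131.8, 36, 40]
[-62.9, -109.9, 36, 36]
[-26.9, -106.3, 34, 40]
[76.1, -104.5, 47, 21]
[22.1, -79.1, 38, 42]
[64.4, -76.1, 37, 42]
[-63.9, -53.6, 37, 40]
[-19.9, -49.7, 42, 46]
[28.1, -23.6, 36, 40]
[3.6, -2.8, 18, 18]
[-11.4, -0.1, 20, 45]
[-57.5, 2.0, 35, 37]
[-11.8, 43.9, 23, 22]
[49.2, 86.7, 21, 34]
[5.5, 100.2, 34, 19]
[-11.0, 134.5, 19, 19]
```

Request:
servo_tool(
  targets=[
    {"dx":-0.08,"dy":-0.4,"dz":0,"spin":0,"grip":0},
    {"dx":-0.16,"dy":-0.8,"dz":0,"spin":0,"grip":0},
    {"dx":-0.23,"dy":-1.2,"dz":0,"spin":0,"grip":0},
    {"dx":-0.31,"dy":-1.6,"dz":0,"spin":0,"grip":0},
    {"dx":-0.39,"dy":-2,"dz":0,"spin":0,"grip":0},
    {"dx":-0.47,"dy":-2.4,"dz":0,"spin":0,"grip":0},
    {"dx":-0.53,"dy":-2.7,"dz":0,"spin":0,"grip":0},
    {"dx":-0.57,"dy":-2.9,"dz":0,"spin":0,"grip":0},
    {"dx":-0.6,"dy":-3.1,"dz":0,"spin":0,"grip":0},
    {"dx":-0.62,"dy":-3.2,"dz":0,"spin":0,"grip":0},
  ],
)

```text
time_s: 69.98
tcp_pos: [0.5843, -0.2306, 0.055]
eef_rot: [-180.0, 0.0, -11.1]
contact_force: [-2.0, 3.1, 6.3]
gripper_width: 0.0116
```

Request:
servo_tool(
  targets=[
    {"dx":0,"dy":0,"dz":0,"spin":0,"grip":0},
    {"dx":-0.02,"dy":-0.1,"dz":0,"spin":0,"grip":0},
    {"dx":-0.04,"dy":-0.2,"dz":0,"spin":0,"grip":0},
    {"dx":-0.05,"dy":-0.25,"dz":0,"spin":0,"grip":0},
    {"dx":-0.06,"dy":-0.3,"dz":0,"spin":0,"grip":0},
    {"dx":-0.07,"dy":-0.35,"dz":0,"spin":0,"grip":0},
    {"dx":-0.08,"dy":-0.4,"dz":0,"spin":0,"grip":0},
    {"dx":-0.08,"dy":-0.4,"dz":0,"spin":0,"grip":0},
    {"dx":-0.08,"dy":-0.4,"dz":0,"spin":0,"grip":0},
    {"dx":-0.08,"dy":-0.4,"dz":0,"spin":0,"grip":0},
  ],
)

```text
time_s: 70.82
tcp_pos: [0.5838, -0.2331, 0.0551]
eef_rot: [-179.9, 0.0, -11.0]
contact_force: [-2.4, 9.8, 9.2]
gripper_width: 0.0118
```

Request:
servo_tool(
  targets=[
    {"dx":-0.01,"dy":-0.05,"dz":0,"spin":0,"grip":0},
    {"dx":-0.02,"dy":-0.1,"dz":0,"spin":0,"grip":0},
    {"dx":-0.03,"dy":-0.15,"dz":0,"spin":0,"grip":0},
    {"dx":-0.04,"dy":-0.2,"dz":0,"spin":0,"grip":0},
    {"dx":-0.05,"dy":-0.25,"dz":0,"spin":0,"grip":0},
    {"dx":-0.06,"dy":-0.3,"dz":0,"spin":0,"grip":0},
    {"dx":-0.06,"dy":-0.3,"dz":0,"spin":0,"grip":0},
    {"dx":-0.06,"dy":-0.3,"dz":0,"spin":0,"grip":0},
    {"dx":-0.06,"dy":-0.3,"dz":0,"spin":0,"grip":0},
    {"dx":-0.06,"dy":-0.3,"dz":0,"spin":0,"grip":0},
  ],
)

```text
time_s: 71.65
tcp_pos: [0.5838, -0.2333, 0.0551]
eef_rot: [-179.8, -0.0, -11.0]
contact_force: [-2.1, 25.5, 12.3]
gripper_width: 0.0119
```

Run:
```python
from scr import *
s=r.get_state(); print(s['tcp_pos'],s['contact_force'],s['gripper_width'],toT(s['tcp_pos']))
for q in screws('a',snap('top','top33')): print(q)
```

```text
[ 0.58383076 -0.23327771  0.05506925] [-2.14473172 25.48357548 12.34436299] 0.011855481149764866 [ 0.8 28.3]
[94.4, -146.2, 33, 27]
[23.0, -135.5, 37, 40]
[58.7, -131.8, 36, 40]
[-62.6, -109.9, 36, 37]
[-26.8, -106.5, 35, 40]
[-63.8, -54.0, 37, 42]
[-20.3, -51.3, 35, 43]
[-5.2, -34.9, 45, 19]
[-58.3, 1.5, 35, 43]
[-11.0, 6.7, 35, 22]
[2.2, 56.4, 25, 30]
```

Request:
servo_tool(
  targets=[
    {"dx":0.03,"dy":0.15,"dz":0,"spin":0,"grip":0},
    {"dx":0.06,"dy":0.3,"dz":0,"spin":0,"grip":0},
    {"dx":0.06,"dy":0.3,"dz":0,"spin":0,"grip":60},
    {"dx":0.06,"dy":0.3,"dz":0,"spin":0,"grip":60},
    {"dx":0.06,"dy":0.3,"dz":0,"spin":0,"grip":60},
    {"dx":0.06,"dy":0.3,"dz":0,"spin":0,"grip":60},
    {"dx":0.06,"dy":0.3,"dz":3,"spin":0,"grip":60},
    {"dx":0.06,"dy":0.3,"dz":6,"spin":0,"grip":60},
    {"dx":0.06,"dy":0.3,"dz":10,"spin":0,"grip":60},
    {"dx":0.06,"dy":0.3,"dz":14,"spin":0,"grip":60},
  ],
)

```text
time_s: 72.53
tcp_pos: [0.583, -0.2348, 0.1952]
eef_rot: [180.0, 0.1, -11.1]
contact_force: [1.6, -0.7, -0.6]
gripper_width: 0.0522
```

Request:
servo_tool(
  targets=[
    {"dx":-2,"dy":3,"dz":2,"spin":0,"grip":60},
    {"dx":-3,"dy":7,"dz":4,"spin":0,"grip":60},
    {"dx":-4,"dy":11,"dz":6,"spin":0,"grip":60},
    {"dx":-6,"dy":15,"dz":6,"spin":0,"grip":60},
    {"dx":-8,"dy":19,"dz":6,"spin":0,"grip":60},
    {"dx":-10,"dy":23,"dz":6,"spin":0,"grip":60},
    {"dx":-10,"dy":27,"dz":6,"spin":0,"grip":60},
    {"dx":-10,"dy":30,"dz":6,"spin":0,"grip":60},
    {"dx":-10,"dy":30,"dz":6,"spin":0,"grip":60},
    {"dx":-10,"dy":30,"dz":6,"spin":0,"grip":60},
  ],
)

```text
time_s: 73.37
tcp_pos: [0.4837, 0.0674, 0.2547]
eef_rot: [-180.0, -0.0, -10.8]
contact_force: [0.4, -0.8, -0.2]
gripper_width: 0.0523
```

Run:
```python
from scr import *
im=snap('top','top34')
for q in screws('a',im): print(q)
for n in ('timer','cassette1','cup','bulb','carton'):
    for d in r.cut_out(n,'top')[:2]: print(n,round(d['p'],2),np.round(d['extent']))
for d in r.cut_out('jaw','top')[:1]: print('jaw',d['extent'])
```

```text
[22.7, -135.4, 36, 39]
[58.8, -132.1, 35, 38]
[-62.6, -110.1, 35, 35]
[-26.8, -106.5, 33, 40]
[76.3, -104.2, 42, 18]
[21.9, -79.2, 38, 41]
[64.6, -76.1, 37, 41]
[-63.9, -53.8, 36, 40]
[-20.5, -50.2, 38, 43]
[28.3, -23.1, 38, 41]
[-58.0, 2.2, 38, 43]
[35.9, 33.1, 29, 38]
[-81.3, 46.5, 37, 29]
timer 0.91 [225. 251. 258. 281.]
cassette1 0.81 [349. 244. 380. 257.]
cup 0.9 [300.  90. 318. 115.]
bulb 0.76 [402.  99. 425. 114.]
carton 0.91 [334.  74. 387. 122.]
jaw [397.3, 136.0, 417.4, 207.6]
```

```bash
python3 -c "
from plant import r
print(r.close_job())"
```

```text
the job is handed in; nothing more can be done
None
```

The four loose black stops are packed in the tray with stop0 and the jaw is shut. The job was handed in at about 73 s.

- **Jaw back:** I slid it to about 11 mm short of fully back, which left enough room.
- **Turning over:** Two of the loose stops lay mirrored. I let each hang from a loose grip and laid it down on its other face. All four then fitted as good face up.
- **Packing:** The row is two interlocked pairs, with the odd stop by the jaw and its foot against the jaw face.
- **First closing failed a check:** The screw positions showed the odd stop about 4–5° askew and the whole row slightly turned. I drew the jaw back about 35 mm, pushed the row flush with shut fingers (about 24 N), and closed the jaw again with about 25 N.

**Last checks, after letting go:**
- The screw lines of all five stops agree within about 1°.
- The pairs sit 56 mm apart, as they should.
- The jaw face came to rest within about 1 mm of where a row without gaps would put it.
- The timer, the bulb, the cup and the carton were detected. The timer is where it started by pixel position; I did not compare the others with their starting pixels. Of the two cassettes only one was looked for and found.
- I had used all 16 pictures, so these last checks come from measurements, not from a look at the finished row.

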